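# Unpack the buff sticks at the jeweller's bench

## Task

Use the bench knife's blade in the slot under the case's lid to lever the case open, then lay every buff stick from the case (there are two to four) squarely and centrally across both sloping rails of the stick rack. Put the knife back in its rest as it lay at the start, and when all the sticks are on the rack shut the empty case's lid fully; leave the other things on the bench alone.

Things in the scene. Friction and masses are not known exactly. Their poses are not given: they have to be found in the camera images.
- case: Dark wooden case fixed to the bench, 100 (x) x 246 (y) x 42 mm high, walls and floor 5 mm. Origin: centre of its underside; x from front wall to hinge wall. Floor has 4 pockets (one per stick, floor z 5 mm) 30 mm wide at y = -82.5, -27.5, 27.5, 82.5 mm, between pads 25 mm wide (20.5 at the end walls), 6 mm higher.
- case_slot (a point): Middle of the slot under the shut lid, at the outer face of the case's front wall (case x -50, z 37.5 mm). The front wall is only 33 mm high, so the slot is 9 mm high, along the whole front. Axes as the case.
- case_hinge (a point): Middle of the lid's hinge axis (case x 50, z 42 mm); the axis runs along the case's y. Axes as the case; does not turn with the lid.
- case_lid (a joint): Angle of the pale wooden lid (brass panel on top), rad: 0 shut, 1.9 fully open, leaning back. Lid 100 x 246 x 8 mm, 150 g, flush with the case's outline, its underside passing through the hinge axis. The hinge is stiff (0.15 N m): the lid stays at any angle and must be pushed both ways, 2 to 3 N at its edge.
- rack: Fixed rack, left or right of the case: two parallel brass rails 8 mm wide, 210 mm long along its y, on a wooden block. Origin: centre of the block's underside. The plane of the rail tops is 60 mm above the origin and rises towards +x by 0.33 rad; rail centre lines 25 mm either side of the middle, along the slope; wood between them 12 mm lower. Laid stick's centre: rack x -3, z 67.5 mm.
- knife_rest: Fixed rest, on the other side of the case from the rack: dark plate 110 x 70 x 12 mm with two aluminium forks 6 mm thick at x = -33 and 33 mm; seats 50 mm above the bench in notches 26 mm wide between lips 10 mm high. Origin: centre of its underside. The knife lies along its x, blade to +x.
- knife: Bench knife, about 90 g: orange handle 90 x 18 x 16 mm, steel blade 60 mm long, 16 wide, 2.5 thick, blunt, at mid-height of the handle. Origin: centre of the handle; x to the blade tip, at x = 105 mm; z up. On its rest the origin is 58 mm above the bench and fingers fit on the handle between the forks.
- knife_tip (a point): The middle of the end of the knife's blade. Axes as the knife.
- tool_pot: Clay pot of files, 90 mm across, 175 mm tall; bystander. Origin: centre of its underside.
- wheel_tin: Flat round tin with small white felt wheels, 72 mm across, 29 mm high; bystander. Origin: centre of its underside.
- loupe: Black loupe, 38 mm across, 29 mm high; bystander. Origin: centre of its underside.
- stick1: Buff stick with red end band: square wooden bar 80 x 16 x 16 mm, about 30 g, brown leather in the middle. Origin: its centre; x along its length. Starts in a pocket of the case, lying along the case's x. May be absent.
- stick2: Buff stick with blue end band: square wooden bar 80 x 16 x 16 mm, about 30 g, brown leather in the middle. Origin: its centre; x along its length. Starts in a pocket of the case, lying along the case's x. May be absent.
- stick3: Buff stick with green end band: square wooden bar 80 x 16 x 16 mm, about 30 g, brown leather in the middle. Origin: its centre; x along its length. Starts in a pocket of the case, lying along the case's x. May be absent.
- stick4: Buff stick with yellow end band: square wooden bar 80 x 16 x 16 mm, about 30 g, brown leather in the middle. Origin: its centre; x along its length. Starts in a pocket of the case, lying along the case's x. May be absent.

How it is judged:
By the outcome, as a careful person would: the job done as asked, in the order asked, and still so for the second after the job is handed in, with the robot touching nothing.
Of stick1, stick2, stick3, stick4 only 2 to 4 are there at a start; the rules pass over those that are not, and their reading is None.
At some moment in a run one of stick1, stick2, stick3, stick4 may be knocked a few centimetres aside while the robot is not near it.
It also fails if it takes over 210 s, if anything falls off the work surface, if the arm or the gripper's body presses on something with over 40 N, if the wrist force passes 120 N, or if a joint passes its speed limit or range.

## Robot

A 6-joint arm with a two-finger parallel gripper is mounted at the origin on the work surface. World frame = base frame: x ahead of the robot, y to its left, z up, the work surface at z = 0. Lengths are in m, angles in rad, forces in N, time in s.
With the tool pointing down it reaches from about 0.425 to 1.125 m from the base axis. Payload 14.9 kg.
Tool frame: the origin (TCP) lies at the very end of the fingers, on their centre line; the grasp point (between the pads) lies 19 mm behind it; z points along the fingers, y is the direction in which the jaws open and shut (so a half turn about z gives the same grasp; the last joint's range is limited). The gripper opens to 91 mm and grips with 3 to 60 N. Pads are 32 mm wide; open, the fingers measure 118 mm over their backs; the gripper's body (76 mm by 178 mm) begins 60 mm behind the grasp point.
Start: joints at [-1.248, 0.379, 1.734, -0, 1.028, -0.033], TCP at [0.244, -0.656, 0.181] pointing down, gripper open.
Joint ranges: [-2.77, 2.77], [-0.74, 2.19], [0, 2.66], [-1.06, 4.2], [0.31, 2.87], [-3.08, 3.08]. Speed limits (rad/s): [1.89, 1.89, 2.39, 3.14, 3.14, 3.14].

## Interface

Orientations are given as a 3x3 rotation matrix whose columns are the frame's x, y, z axes.
In Python, from workcell import arm gives the robot as it stands.
- The arm moves only by the tool play_rows, never from a script. Its argument "plan" is a list of rows, each an object with "offset": the shift along the world's x, y, z in mm, a list of three; "roll": the turn about the world's z in rad. A call has 1 to 8 rows; each row is the pose to reach, as a shift and turn from the pose commanded when the call began; what a row does not reach only later rows make up. A row lasts 1/10 s, in which the tool goes at most 50 mm and 8.59 degrees, less where a joint would pass 70% of its speed; a pose out of reach is approached as far as the arm can. A call with a gripper value outside its range is refused whole. "jaw" is the closure, from 0 (fully open) to 1 (shut), set as the call begins (left out, the last holds). The fingers move at their own pace and stop on an object; the grip force is fixed at half the most. Time passes only in rows, so rows that repeat a pose let the fingers close. It gives the time, the measured TCP pose, the force and the opening at its end, in the units of the state.
- arm.state(): the state, without advancing time (a new reading comes with each control period).
- arm.get_image(name): name is "scene" or "top" or "wrist"; returns the picture (384x512x3 uint8, red, green, blue); there is no depth.
- arm.camera_info(name): a dict with "intrinsics" (3x3 intrinsics, pixels), "camera_from_world" (4x4, takes a point from world to camera coordinates). Camera axes: x right, y up, looking along -z (the intrinsics and any distortion apply to the point x, -y, -z); pixel columns grow to the right and rows downward; lengths in m; the calibration is good to about 2 mm. A picture is of the moment at which its call begins: read the wrist's pose just before it. camera_info takes no time and is no camera call; for the wrist camera it gives the pose at the moment of the call.
- arm.job_done(): hands the job in, once; it reports no verdict.
Trained networks look in the newest picture that a camera, given by its name, has taken for a name from the list of things; names that differ only in an ending like _2 or _b are one class to them, and where a whole thing is asked for, a point or a joint stands for the part that bears it (a point fixed in the world has none). Each returns a list of dicts, best first, with "p" (0 to 1); they miss things now and then, are a little off and sometimes report something else, mostly with a low value. They report only what shows in the picture. A call takes as long as a camera call.
- arm.trace(camera, thing): "region" (384x512 bool, what is visible of it) and "box" ([left, top, width, height] in pixels, round what is visible of it).
The state is a dict: "clock": time; "joint_pos": joint angles; "qd": joint speeds; "tau": joint torques, N m; "tcp_pos": TCP position; "ee_rot": TCP orientation; "force": force on the tool from outside, world axes, zero at the start; "moment": the same for the moment, N m; "finger_gap": finger opening in m.
Only numpy, scipy, OpenCV 4.12 (cv2) and the standard library are available. Lean on these libraries where they do the work, as an engineer would, in place of code of your own. Each camera call takes 0.05 s, during which the arm holds its last target.

## Working session

There is one attempt and no reset: what is moved stays moved. The work goes in short steps, Python scripts to look and compute and a tool call to move; the robot and the scene stay as the last step left them, time stands still between calls to the robot, and variables do not carry over. Pictures are saved under pics/ and viewed, and the job is handed in when it is done.

Besides the shell and the picture viewer there is one more tool, called by a JSON object that holds its "op" and its "data", one argument or row to a line. play_rows: Moves the arm, as the interface text tells. Its arguments: {"type":"object","properties":{"plan":{"type":"array","items":{"type":"object","properties":{"offset":{"type":"array","items":{"type":"number"}},"roll":{"type":"number"}}}},"jaw":{"type":"number"}},"required":["plan"]}

```bash
mkdir -p pics; ls; python3 - <<'E'
from workcell import arm
import cv2
s=arm.state()
for k,v in s.items(): print(k,v)
for n in ["scene","top","wrist"]:
    im=arm.get_image(n); cv2.imwrite(f"pics/a_{n}.png",im[:,:,::-1])
    print(n,arm.camera_info(n))
E
```

```text
pics
clock 0.0
joint_pos [-1.24828970e+00  3.79380336e-01  1.73476793e+00 -3.06369740e-05
  1.02849131e+00 -3.33325104e-02]
qd [-0.00107086 -0.00038799  0.00116363  0.00014818  0.00082983 -0.00215061]
tau [ 5.88831535e-03 -7.63717532e+01 -4.34366620e+01  6.52456144e-02
  4.23428148e-02 -7.67213646e-05]
tcp_pos [ 0.24369697 -0.65576313  0.18081437]
ee_rot [[ 9.37348969e-01  3.48391709e-01 -3.56707404e-04]
 [ 3.48391891e-01 -9.37348452e-01  9.84637077e-04]
 [ 8.68026088e-06 -1.04722252e-03 -9.99999452e-01]]
force [0.48160062 0.2814416  0.52046111]
moment [ 0.01206778 -0.05402988  0.02022845]
finger_gap 0.0912650365634472
scene {'intrinsics': array([[496.09547884,   0.        , 252.23941868],
       [  0.        , 496.09547884, 200.27111392],
       [  0.        ,   0.        ,   1.        ]]), 'camera_from_world': array([[ 0.6305923 ,  0.77610078, -0.00457488, -0.39092879],
       [-0.44181759,  0.36381651,  0.8200212 ,  0.21830801],
       [ 0.63808351, -0.51507779,  0.57231487, -1.8891267 ],
       [ 0.        ,  0.        ,  0.        ,  1.        ]])}
top {'intrinsics': array([[407
[... 153 characters left out ...]
rom_world': array([[ 0.01960168, -0.99979196, -0.00564096,  0.0034302 ],
       [ 0.98882114,  0.01855185,  0.1479479 , -0.60691248],
       [-0.14781247, -0.00847793,  0.98897907, -1.07738351],
       [ 0.        ,  0.        ,  0.        ,  1.        ]])}
wrist {'intrinsics': array([[322.61327119,   0.        , 258.15542255],
       [  0.        , 322.61327119, 198.53809418],
       [  0.        ,   0.        ,   1.        ]]), 'camera_from_world': array([[ 0.34787232, -0.93754134, -0.00103729, -0.69862248],
       [ 0.9066462 ,  0.33669003, -0.25422922,  0.02839854],
       [ 0.23869965,  0.08749885,  0.96714344, -0.3903098 ],
       [ 0.        ,  0.        ,  0.        ,  1.        ]])}
```

View pics/a_scene.png

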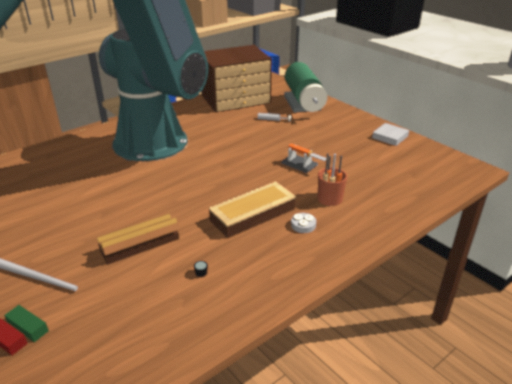

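View pics/a_top.png

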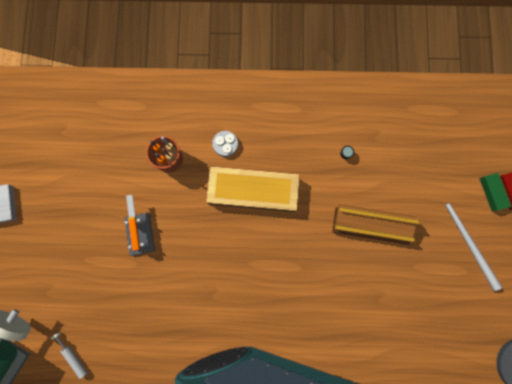

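View pics/a_wrist.png

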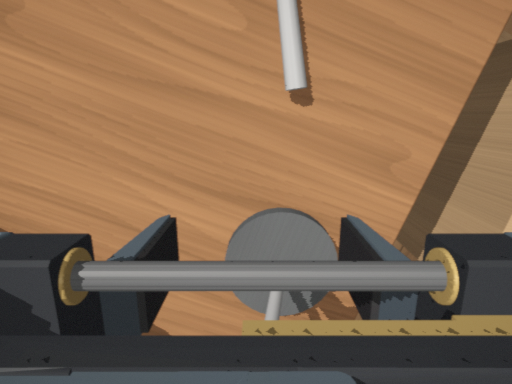

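```bash
cat > h.py <<'E'
import numpy as np, cv2
from workcell import arm
def cam(n):
    i=arm.camera_info(n); return np.array(i["intrinsics"]),np.array(i["camera_from_world"])
def proj(P,c):
    K,T=c; P=np.atleast_2d(P); q=P@T[:3,:3].T+T[:3,3]; q=q*[1,-1,-1]
    u=q@K.T; return u[:,:2]/u[:,2:]
def ray(uv,c):
    K,T=c; uv=np.atleast_2d(np.asarray(uv,float)); d=np.c_[uv,np.ones(len(uv))]@np.linalg.inv(K).T*[1,-1,-1]
    R=T[:3,:3]; o=-R.T@T[:3,3]; return o,d@R
def onz(uv,z,c):
    o,d=ray(uv,c); return o+d*((z-o[2])/d[:,2])[:,None]
def tri(obs):
    A=np.zeros((3,3));b=np.zeros(3)
    for uv,c in obs:
        o,d=ray(uv,c); d=d[0]/np.linalg.norm(d[0]); M=np.eye(3)-np.outer(d,d); A+=M;b+=M@o
    X=np.linalg.solve(A,b); return X,[np.round(proj(X,c)[0]-uv,1) for uv,c in obs]
def snap(n,f):
    c=cam(n); im=arm.get_image(n); cv2.imwrite(f"pics/{f}.png",im[:,:,::-1]); return im,c
def rect(reg):
    k,_=cv2.findContours(reg.astype(np.uint8),cv2.RETR_EXTERNAL,cv2.CHAIN_APPROX_NONE)
    return cv2.minAreaRect(max(k,key=cv2.contourArea))
E
python3 - <<'E'
from h import *
for n in ["top","scene"]:
    c=cam(n); o,_=ray([0,0],c); print(n,"cam at",o.round(3)); arm.get_image(n)
    for t,z in [("case",.05),("case_lid",.05),("rack",.03),("knife_rest",.03),("knife",.058),("tool_pot",.08),("wheel_tin",.029),("loupe",.029)]:
        for r in arm.trace(n,t)[:2]:
            if r["region"].sum()<5: continue
            m=rect(r["region"]); 
            print(t,round(r["p"],2),r["box"],np.round(m[0],1),np.round(m[1],1),round(m[2]),onz(m[0],z,c)[0].round(3))
c=cam("wrist");o,_=ray([0,0],c);print(o, arm.state()["clock"])
E
```

```text
top cam at [0.441 0.006 1.155]
case 0.55 [208.7, 169.4, 89.1, 45.6] [253.  189.2] [90.5 38.7] 5 [0.602 0.007 0.05 ]
case_lid 0.55 [207.3, 169.0, 92.7, 41.5] [253.4 188.1] [90.6 36.4] 5 [0.605 0.006 0.05 ]
case_lid 0.47 [340.6, 145.7, 18.0, 15.9] [347.5 151.5] [11. 13.] 90 [ 0.713 -0.253  0.05 ]
rack 0.9 [331.5, 200.4, 86.1, 44.1] [374.8 223.8] [82.9 30.3] 8 [ 0.515 -0.33   0.03 ]
rack 0.72 [127.2, 192.6, 13.7, 59.4] [132.8 222. ] [55.2  8.3] 82 [0.507 0.337 0.03 ]
knife_rest 0.89 [122.3, 214.2, 32.9, 43.0] [139.5 233.6] [39.8 26.1] 81 [0.476 0.316 0.03 ]
knife 0.58 [128.2, 194.9, 12.6, 54.1] [133.3 222.4] [53.7  8.4] 83 [0.505 0.327 0.058]
tool_pot 0.87 [148.2, 134.5, 36.1, 40.7] [164.2 154.4] [38.5 32.2] 63 [0.688 0.248 0.08 ]
tool_pot 0.57 [217.3, 130.9, 20.2, 25.6] [225. 143.] [24. 24.] 90 [0.723 0.085 0.08 ]
wheel_tin 0.9 [216.0, 134.2, 19.9, 22.9] [225. 143.] [24. 24.] 90 [0.736 0.089 0.029]
loupe 0.71 [340.4, 147.9, 16.9, 13.1] [347.5 152. ] [12. 13.] 90 [ 0.716 -0.258  0.029]
scene cam at [ 1.548 -0.749  0.9  ]
case 0.95 [208.6, 183.3, 88.2, 50.6] [252.7 209. ] [36.  88.2] 68 
[... 341 characters left out ...]
35.5  5.6] 22 [0.471 0.37  0.03 ]
knife_rest 0.96 [282.0, 151.7, 35.2, 20.5] [300.4 161.5] [33.4 17.3] 22 [0.502 0.31  0.03 ]
knife 0.7 [287.5, 141.8, 37.3, 16.0] [307.  152.1] [36.7  6.6] 18 [0.504 0.337 0.058]
knife 0.42 [208.6, 179.4, 88.4, 55.9] [252.2 208.4] [35.3 87.6] 67 [ 0.641 -0.017  0.058]
tool_pot 0.73 [320.0, 155.0, 29.4, 51.3] [332.  180.5] [49. 28.] 90 [0.707 0.244 0.08 ]
wheel_tin 0.77 [291.3, 212.4, 23.7, 21.7] [303.5 222.5] [19. 23.] 90 [0.758 0.079 0.029]
wheel_tin 0.56 [282.6, 146.9, 32.5, 24.0] [299.5 161.7] [33.1 17.3] 22 [0.5   0.308 0.029]
loupe 0.64 [195.5, 262.4, 12.4, 14.2] [200.5 269. ] [16. 13.] 90 [ 0.731 -0.261  0.029]
[ 0.31050306 -0.63055308  0.38446824] 1.05
```

```bash
python3 - <<'E'
from h import *
im=cv2.imread("pics/a_scene.png")
a=cv2.resize(im[170:245,195:310],None,fx=5,fy=5,interpolation=cv2.INTER_CUBIC)
b=cv2.resize(im[205:265,90:190],None,fx=4,fy=4,interpolation=cv2.INTER_CUBIC)
cv2.imwrite("pics/z1.png",a);cv2.imwrite("pics/z2.png",b)
E
```

```text
(no output)
```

View pics/z1.png

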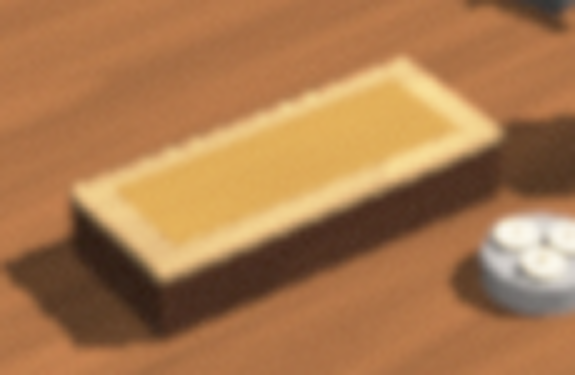

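View pics/z2.png

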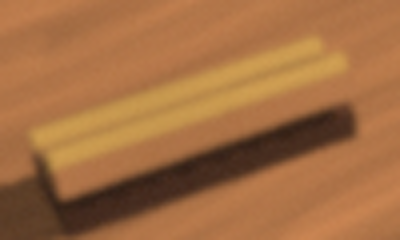

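{"op": "play_rows", "data": {
  "plan": [
    {"offset": [20, 40, 15], "roll": -0.05},
    {"offset": [40, 82, 30], "roll": -0.15},
    {"offset": [60, 124, 45], "roll": -0.25},
    {"offset": [80, 166, 60], "roll": -0.356},
    {"offset": [100, 208, 75], "roll": -0.356},
    {"offset": [120, 250, 90], "roll": -0.356},
    {"offset": [140, 290, 105], "roll": -0.356},
    {"offset": [156, 326, 120], "roll": -0.356}
  ]
}}

```text
clock: 1.85
tcp_pos: [0.4004, -0.3283, 0.3023]
ee_rot: [[1.0, 0.0, 0.0], [0.0, -1.0, -0.0], [0.0, 0.0, -1.0]]
force: [0.6, -0.7, -0.4]
finger_gap: 0.091
```

{"op": "play_rows", "data": {
  "plan": [
    {"offset": [0, 0, 0], "roll": 0},
    {"offset": [0, 0, 0], "roll": 0}
  ]
}}

```text
clock: 2.05
tcp_pos: [0.4002, -0.3298, 0.3018]
ee_rot: [[1.0, 0.002, 0.001], [0.002, -1.0, -0.001], [0.001, 0.001, -1.0]]
force: [-0.6, -0.6, 0.1]
finger_gap: 0.091
```

```bash
python3 - <<'E'
from h import *
s=arm.state();print(s["tcp_pos"],s["ee_rot"].round(3) if hasattr(s["ee_rot"],"round") else s["ee_rot"],s["qd"])
snap("wrist","b1");print(arm.state()["clock"])
E
```

```text
[ 0.40021848 -0.32984019  0.30182221] [[ 1.     0.002  0.001]
 [ 0.002 -1.    -0.001]
 [ 0.001  0.001 -1.   ]] [-0.03128773  0.02266824  0.00150893 -0.00304484  0.00037963 -0.00744735]
2.1
```

View pics/b1.png

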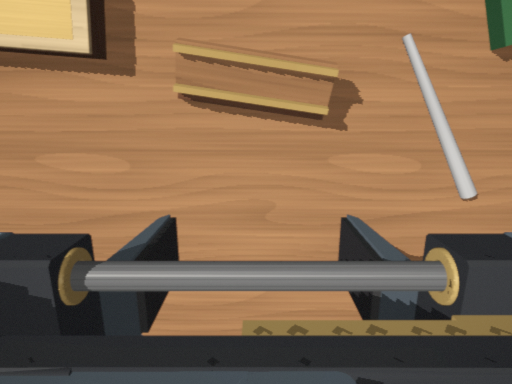

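{"op": "play_rows", "data": {
  "plan": [
    {"offset": [20, 0, -30], "roll": 0},
    {"offset": [40, 0, -60], "roll": 0},
    {"offset": [50, 0, -90], "roll": 0},
    {"offset": [50, 0, -100], "roll": 0},
    {"offset": [50, 0, -100], "roll": 0},
    {"offset": [50, 0, -100], "roll": 0}
  ]
}}

```text
clock: 2.7
tcp_pos: [0.4495, -0.3309, 0.2023]
ee_rot: [[1.0, -0.001, 0.0], [-0.001, -1.0, -0.0], [0.0, 0.0, -1.0]]
force: [-0.2, 0.5, 0.3]
finger_gap: 0.0911
```

```bash
python3 - <<'E'
from h import *
im,c=snap("wrist","b2");np.savez("pics/c_b2.npz",K=c[0],T=c[1]);print(c)
E
```

```text
(array([[322.61327119,   0.        , 258.15542255],
       [  0.        , 322.61327119, 198.53809418],
       [  0.        ,   0.        ,   1.        ]]), array([[-1.60528208e-03, -9.99998690e-01,  2.05458642e-04,
        -3.29476975e-01],
       [ 9.67200496e-01, -1.60482009e-03, -2.54009104e-01,
        -4.01054582e-01],
       [ 2.54009101e-01, -2.09036562e-04,  9.67201806e-01,
        -5.24352001e-01],
       [ 0.00000000e+00,  0.00000000e+00,  0.00000000e+00,
         1.00000000e+00]]))
```

View pics/b2.png

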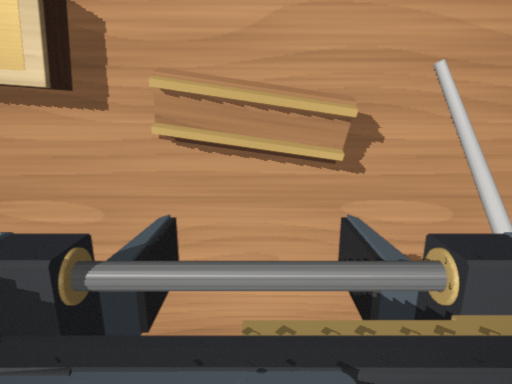

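```bash
cat > rackfit.py <<'E'
from h import *
from scipy.optimize import least_squares
im2=cv2.imread("pics/b2.png"); d=np.load("pics/c_b2.npz"); c=(d["K"],d["T"])
hsv=cv2.cvtColor(im2,cv2.COLOR_BGR2HSV); m=((hsv[...,0]>18)&(hsv[...,0]<30)&(hsv[...,1]>120)&(hsv[...,2]>110)).astype(np.uint8)
m[:60]=0;m[170:]=0;m[:,:140]=0;m[:,370:]=0
n,l,st,_=cv2.connectedComponentsWithStats(m); 
for i in range(1,n):
    if st[i,4]>150:
        r=cv2.minAreaRect(np.argwhere(l==i)[:,::-1].astype(np.float32)); print(st[i],r, cv2.boxPoints(r).round(1).tolist())
cv2.imwrite("pics/m2.png",m*255)
E
python3 rackfit.py
```

```text
[ 149   76  209   41 2284] ((252.73373413085938, 95.79148864746094), (210.4444580078125, 11.107681274414062), 8.45502758026123) [[147.8000030517578, 85.80000305175781], [149.5, 74.80000305175781], [357.6000061035156, 105.80000305175781], [356.0, 116.80000305175781]]
[ 152  123  192   37 2073] ((247.45578002929688, 141.30517578125), (193.32803344726562, 10.857580184936523), 8.246320724487305) [[151.0, 132.8000030517578], [152.60000610351562, 122.0999984741211], [343.8999938964844, 149.8000030517578], [342.29998779296875, 160.5]]
```

View pics/m2.png

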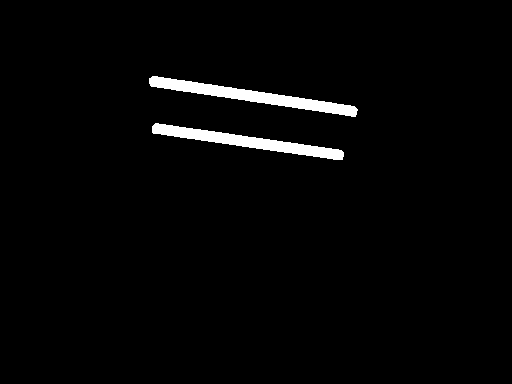

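```bash
cat >> rackfit.py <<'E'
def ends(f,x0,x1,y0,y1):
    im=cv2.imread(f);hsv=cv2.cvtColor(im,cv2.COLOR_BGR2HSV); m=((hsv[...,0]>18)&(hsv[...,0]<30)&(hsv[...,1]>120)&(hsv[...,2]>110)).astype(np.uint8)
    k=np.zeros_like(m);k[y0:y1,x0:x1]=m[y0:y1,x0:x1]
    n,l,st,_=cv2.connectedComponentsWithStats(k); o=[]
    for i in sorted([i for i in range(1,n) if st[i,4]>150],key=lambda i:st[i,1]):
        r=cv2.minAreaRect(np.argwhere(l==i)[:,::-1].astype(np.float32)); b=cv2.boxPoints(r); b=b[np.argsort(b[:,0])]; o+=[b[:2].mean(0),b[2:].mean(0)]
    return np.array(o)
e2=ends("pics/b2.png",140,370,60,170); e1=ends("pics/b1.png",160,350,30,130)
T1=c[1].copy(); R=T1[:3,:3]; a=np.array([0.002,0,0])
C2=-R.T@T1[:3,3]; C1=C2+np.array([.40022-.4495,-.32984+.3309,.30182-.2023])
dR=cv2.Rodrigues(np.array([0,0,-0.003]))[0]; T1[:3,:3]=R@dR; T1[:3,3]=-T1[:3,:3]@C1; c1=(c[0],T1)
def model(p):
    x,y,z,w=p; s=.33; P=[]
    for rx in (25,-25):
        for ry in (105,-105): P.append([rx*np.cos(s)/1e3,ry/1e3,.06+rx*np.sin(s)/1e3])
    P=np.array(P); Rz=cv2.Rodrigues(np.array([0,0,w]))[0]; return P@Rz.T+[x,y,z]
for use in ("2","12"):
    f=lambda p: np.r_[(proj(model(p),c)-e2).ravel(), (proj(model(p),c1)-e1).ravel() if "1" in use else []]
    r=least_squares(f,[.51,-.33,0,-.12]); print(use,r.x.round(4),r.fun.round(1))
E
python3 rackfit.py | tail -6
```

```text
[ 149   76  209   41 2284] ((252.73373413085938, 95.79148864746094), (210.4444580078125, 11.107681274414062), 8.45502758026123) [[147.8000030517578, 85.80000305175781], [149.5, 74.80000305175781], [357.6000061035156, 105.80000305175781], [356.0, 116.80000305175781]]
[ 152  123  192   37 2073] ((247.45578002929688, 141.30517578125), (193.32803344726562, 10.857580184936523), 8.246320724487305) [[151.0, 132.8000030517578], [152.60000610351562, 122.0999984741211], [343.8999938964844, 149.8000030517578], [342.29998779296875, 160.5]]
2 [ 0.5147 -0.3229 -0.0013 -0.1429] [ 0.4 -0.2 -0.  -0.2 -0.3  0.4 -0.1  0.2]
12 [ 0.5144 -0.323  -0.0018 -0.1423] [ 0.6  0.1 -0.1 -0.  -0.1  0.6 -0.1  0.3  0.1 -0.6  0.2 -0.3 -0.5 -0.1
 -0.3 -0.1]
```

{"op": "play_rows", "data": {
  "plan": [
    {"offset": [-3, 45, 0], "roll": 0},
    {"offset": [-6, 90, 0], "roll": 0},
    {"offset": [-9, 135, 0], "roll": 0},
    {"offset": [-12, 180, 0], "roll": 0},
    {"offset": [-15, 225, 0], "roll": 0},
    {"offset": [-18, 270, 0], "roll": 0},
    {"offset": [-20, 315, 0], "roll": 0},
    {"offset": [-20, 340, 0], "roll": 0}
  ]
}}

```text
clock: 3.55
tcp_pos: [0.4298, 0.0119, 0.203]
ee_rot: [[1.0, 0.001, 0.003], [0.001, -1.0, 0.0], [0.003, -0.0, -1.0]]
force: [0.5, 0.3, 0.8]
finger_gap: 0.0909
```

{"op": "play_rows", "data": {
  "plan": [
    {"offset": [0, 0, 0], "roll": 0},
    {"offset": [0, 0, 0], "roll": 0}
  ]
}}

```text
clock: 3.75
tcp_pos: [0.4303, 0.0098, 0.2025]
ee_rot: [[1.0, 0.001, 0.002], [0.001, -1.0, -0.0], [0.002, 0.0, -1.0]]
force: [0.3, 0.8, -1.1]
finger_gap: 0.0908
```

```bash
python3 - <<'E'
from h import *
im,c=snap("wrist","b3");np.savez("pics/c_b3.npz",K=c[0],T=c[1])
E
```

```text
(no output)
```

View pics/b3.png

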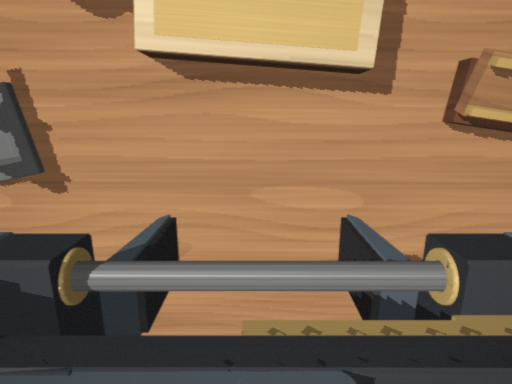

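{"op": "play_rows", "data": {
  "plan": [
    {"offset": [5, 0, -45], "roll": 0},
    {"offset": [10, 0, -90], "roll": 0},
    {"offset": [10, 0, -110], "roll": 0},
    {"offset": [10, 0, -110], "roll": 0},
    {"offset": [10, 0, -110], "roll": 0}
  ]
}}

```text
clock: 4.3
tcp_pos: [0.4403, 0.009, 0.0922]
ee_rot: [[1.0, -0.001, 0.0], [-0.001, -1.0, -0.0], [0.0, 0.0, -1.0]]
force: [-0.1, 0.1, 0.4]
finger_gap: 0.0911
```

```bash
python3 - <<'E'
from h import *
im,c=snap("wrist","b4");np.savez("pics/c_b4.npz",K=c[0],T=c[1])
cv2.imwrite("pics/b4z.png",cv2.resize(im[:120,80:420,::-1],None,fx=2.3,fy=2.3,interpolation=cv2.INTER_CUBIC))
E
```

```text
(no output)
```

View pics/b4z.png

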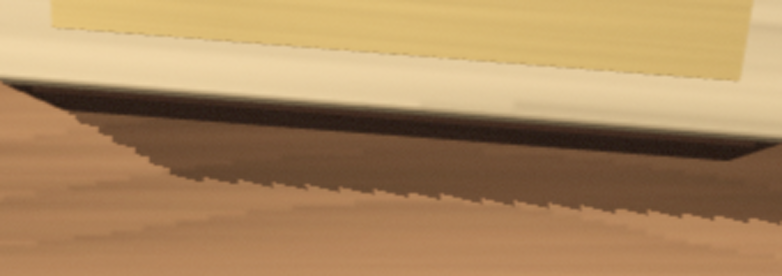

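```bash
python3 - <<'E'
from h import *
im=cv2.imread("pics/b4.png")[30:75,80:420]
g=np.clip(im.astype(float)*3,0,255).astype(np.uint8)
a=cv2.resize(g,None,fx=2.3,fy=5,interpolation=cv2.INTER_CUBIC)
s=cv2.imread("pics/a_scene.png")[190:240,205:305]; g=np.clip(s.astype(float)*2.5,0,255).astype(np.uint8)
b=cv2.resize(g,(782,391),interpolation=cv2.INTER_CUBIC)
cv2.imwrite("pics/b4e.png",np.vstack([cv2.resize(a,(782,209)),b])[:600])
E
```

```text
(no output)
```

View pics/b4e.png

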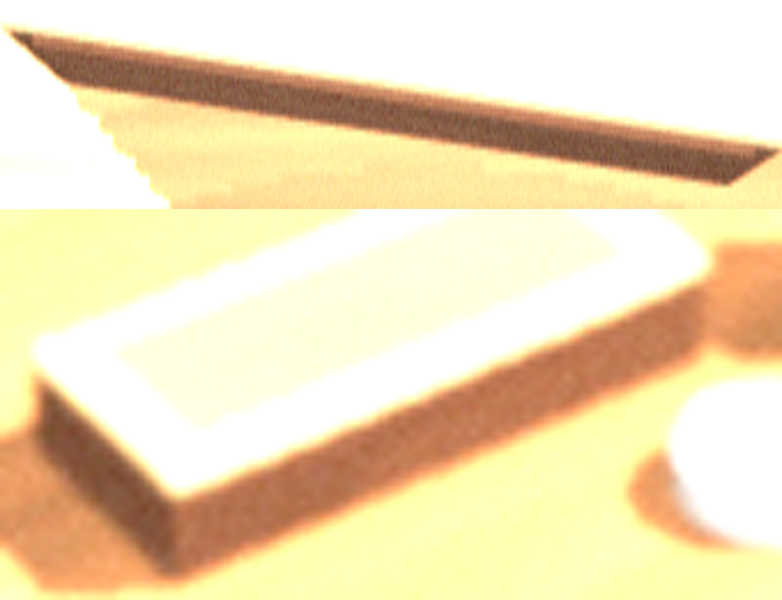

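{"op": "play_rows", "data": {
  "plan": [
    {"offset": [0, 0, 45], "roll": 0},
    {"offset": [5, 0, 90], "roll": 0},
    {"offset": [10, 0, 135], "roll": 0},
    {"offset": [20, 0, 180], "roll": 0},
    {"offset": [30, 0, 210], "roll": 0},
    {"offset": [30, 0, 210], "roll": 0},
    {"offset": [30, 0, 210], "roll": 0}
  ]
}}

```text
clock: 5.05
tcp_pos: [0.4701, 0.0096, 0.303]
ee_rot: [[1.0, -0.0, 0.003], [-0.0, -1.0, -0.0], [0.003, 0.0, -1.0]]
force: [-0.1, -0.2, -1.8]
finger_gap: 0.0911
```

```bash
python3 - <<'E'
from h import *
im,c=snap("wrist","b5");np.savez("pics/c_b5.npz",K=c[0],T=c[1])
E
```

{"op": "play_rows", "data": {
  "plan": [
    {"offset": [-10, 45, -10], "roll": 0},
    {"offset": [-20, 90, -20], "roll": 0},
    {"offset": [-30, 135, -30], "roll": 0},
    {"offset": [-40, 180, -40], "roll": 0},
    {"offset": [-50, 225, -50], "roll": 0},
    {"offset": [-60, 270, -60], "roll": 0},
    {"offset": [-75, 300, -80], "roll": 0},
    {"offset": [-90, 310, -100], "roll": 0}
  ]
}}

```text
clock: 5.9
tcp_pos: [0.3784, 0.3216, 0.2]
ee_rot: [[1.0, 0.002, -0.001], [0.002, -1.0, -0.0], [-0.001, 0.0, -1.0]]
force: [0.3, -0.3, -0.3]
finger_gap: 0.0909
```

{"op": "play_rows", "data": {
  "plan": [
    {"offset": [0, 0, 0], "roll": 0},
    {"offset": [0, 0, 0], "roll": 0}
  ]
}}

```text
clock: 6.1
tcp_pos: [0.3793, 0.3192, 0.201]
ee_rot: [[1.0, 0.001, -0.001], [0.001, -1.0, -0.001], [-0.001, 0.001, -1.0]]
force: [0.9, 0.2, 0.4]
finger_gap: 0.0911
```

```bash
python3 - <<'E'
from h import *
im,c=snap("wrist","b6");np.savez("pics/c_b6.npz",K=c[0],T=c[1])
E
```

```text
(no output)
```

View pics/b5.png

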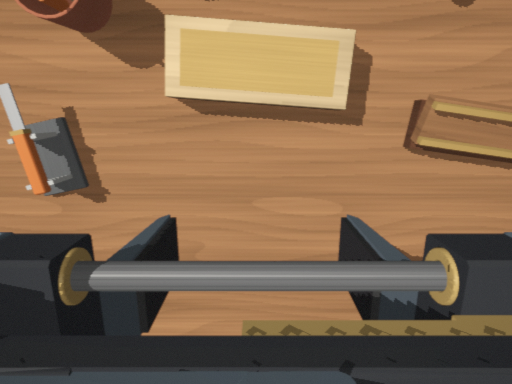

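View pics/b6.png

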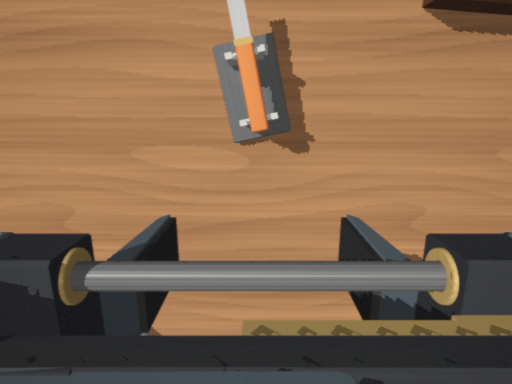

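{"op": "play_rows", "data": {
  "plan": [
    {"offset": [20, 0, -40], "roll": 0},
    {"offset": [30, 0, -75], "roll": 0},
    {"offset": [30, 0, -80], "roll": 0},
    {"offset": [30, 0, -80], "roll": 0},
    {"offset": [30, 0, -80], "roll": 0}
  ]
}}

```text
clock: 6.65
tcp_pos: [0.4106, 0.32, 0.1231]
ee_rot: [[1.0, -0.001, 0.001], [-0.001, -1.0, 0.001], [0.001, -0.001, -1.0]]
force: [0.8, 0.3, -0.1]
finger_gap: 0.0914
```

```bash
cat > fit1.py <<'E'
from h import *
from scipy.optimize import least_squares
import sys
def L(n):
    d=np.load(f"pics/c_{n}.npz"); return (d["K"],d["T"])
def orange(n):
    im=cv2.imread(f"pics/{n}.png").astype(int); b,g,r=im[...,0],im[...,1],im[...,2]
    hsv=cv2.cvtColor(im.astype(np.uint8),cv2.COLOR_BGR2HSV); m=((hsv[...,1]>200)&(hsv[...,0]<14)&(hsv[...,2]>140)).astype(np.uint8)
    m[215:]=0
    k,l,st,_=cv2.connectedComponentsWithStats(m); i=1+np.argmax(st[1:,4])
    r=cv2.minAreaRect(np.argwhere(l==i)[:,::-1].astype(np.float32)); print(n,st[i],r)
    bx=cv2.boxPoints(r); bx=bx[np.argsort(bx[:,1])]; return np.array([bx[:2].mean(0),bx[2:].mean(0)])
if __name__=="__main__":
    im,c=snap("wrist","b7");np.savez("pics/c_b7.npz",K=c[0],T=c[1])
    e6,e7=orange("b6"),orange("b7"); print(e6,e7)
    for i in (0,1): print("handle end",*tri([(e6[i],L("b6")),(e7[i],L("b7"))]))
    # lid
    im=cv2.imread("pics/b5.png");hsv=cv2.cvtColor(im,cv2.COLOR_BGR2HSV);m=((hsv[...,0]>14)&(hsv[...,2]>175)).astype(np.uint8);m[150:]=0;m[:,:120]=0;m[:,390:]=0
    r=rect(m);print(r,cv2.boxPoints(r))
    cn,_=cv2.findContours(m,0,1);cn=max(cn,key=cv2.contourArea);ap=cv2.approxPolyDP(cn,6,True)[:,0];print(ap.tolist())
E
python3 fit1.py
```

```text
Traceback (most recent call last):
  File "fit1.py", line 15, in <module>
    e6,e7=orange("b6"),orange("b7"); print(e6,e7)
          ~~~~~~^^^^^^
  File "fit1.py", line 10, in orange
    k,l,st,_=cv2.connectedComponentsWithStats(m); i=1+np.argmax(st[1:,4])
                                                      ~~~~~~~~~^^^^^^^^^^
ValueError: attempt to get argmax of an empty sequence
```

View pics/b7.png

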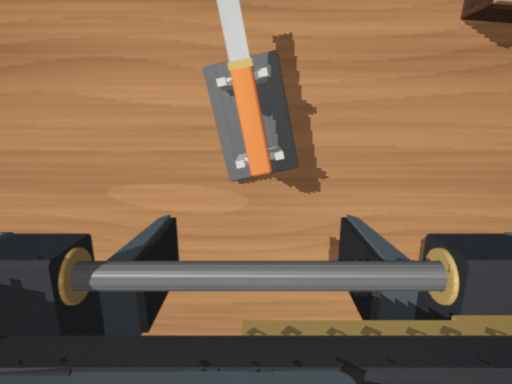

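```bash
python3 - <<'E'
from h import *
for f,p in [("b7",(252,120)),("b7",(240,64)),("b7",(300,200)),("b7",(240,40)),("b5",(170,60)),("b5",(260,60))]:
    print(f,p,cv2.cvtColor(cv2.imread(f"pics/{f}.png"),cv2.COLOR_BGR2HSV)[p[1],p[0]])
E
sed -i 's/hsv\[...,1\]>200)&(hsv\[...,0\]<14)&(hsv\[...,2\]>140)/hsv[...,1]>195)\&(hsv[...,0]<14)\&(hsv[...,2]>190)/; s/    im,c=snap.*$//' fit1.py; python3 fit1.py
```

```text
b7 (252, 120) [ 13 162 236]
b7 (240, 64) [ 20 120 216]
b7 (300, 200) [ 14 126 182]
b7 (240, 40) [ 15   5 207]
b5 (170, 60) [ 19  77 234]
b5 (260, 60) [ 20 120 214]Traceback (most recent call last):
  File "fit1.py", line 15, in <module>
    e6,e7=orange("b6"),orange("b7"); print(e6,e7)
          ~~~~~~^^^^^^
  File "fit1.py", line 10, in orange
    k,l,st,_=cv2.connectedComponentsWithStats(m); i=1+np.argmax(st[1:,4])
                                                      ~~~~~~~~~^^^^^^^^^^
    return _wrapfunc(a, 'argmax', axis=axis, out=out, **kwds)
    return bound(*args, **kwds)
ValueError: attempt to get argmax of an empty sequence
```

```bash
sed -i 's/hsv\[...,1\]>195)&(hsv\[...,0\]<14)&(hsv\[...,2\]>190)/hsv[...,1]>148)\&(hsv[...,0]<16)\&(hsv[...,2]>195)/' fit1.py; python3 fit1.py
```

```text
b6 [ 236   43   31   89 1366] ((250.87167358398438, 87.11668395996094), (87.0683822631836, 16.138341903686523), 79.47921752929688)
b7 [ 230   67   40  109 2137] ((250.2884521484375, 120.94229125976562), (107.07939147949219, 20.592191696166992), 78.69007110595703)
[[242.92267   44.314358]
 [258.82068  129.919   ]] [[239.78845  68.4423 ]
 [260.78845 173.44229]]
handle end [0.51480244 0.33457761 0.06629306] [array([-0., -0.]), array([0., 0.])]
handle end [0.43409696 0.31895386 0.06336595] [array([ 0.2, -0. ]), array([-0.3,  0. ])]
((257.3982849121094, 61.35752868652344), (190.8662567138672, 82.12506866455078), 4.037710189819336) [[159.31068   95.59841 ]
 [165.09335   13.67718 ]
 [355.4859    27.116646]
 [349.70322  109.03788 ]]
[[165, 15], [165, 96], [345, 108], [354, 29]]
```

```bash
cat > fit2.py <<'E'
from fit1 import *
c=L("b7")
f=onz([[240,163],[279,155],[222,82],[264,72]],.058,c); print(f.round(4),f.mean(0).round(4)); d=(f[2]+f[3]-f[0]-f[1])/2; print(np.linalg.norm(d),np.arctan2(d[1],d[0]))
# lid fit
im=cv2.imread("pics/b5.png");hsv=cv2.cvtColor(im,cv2.COLOR_BGR2HSV);m=((hsv[...,0]>14)&(hsv[...,2]>190)).astype(np.uint8);m[150:]=0;m[:,:120]=0;m[:,390:]=0
cn,_=cv2.findContours(m,0,1);cn=max(cn,key=cv2.contourArea)[:,0].astype(float)
c5=L("b5")
def outline(p):
    x,y,z,w=p; P=[]
    q=np.array([[-50,-123],[50,-123],[50,123],[-50,123]])/1e3
    Rz=cv2.Rodrigues(np.array([0,0,w]))[0]
    return np.c_[q,np.full(4,.05)]@Rz.T+[x,y,z]
def res(p):
    u=proj(outline(p),c5).astype(np.float32); return np.array([cv2.pointPolygonTest(u,(float(a),float(b)),True) for a,b in cn])
for z in (None,0):
    if z is None: r=least_squares(res,[.6,.007,0,-.08],loss="soft_l1",x_scale=[.01,.01,.01,.01])
    else: r=least_squares(lambda p:res([p[0],p[1],z,p[2]]),[.6,.007,-.08],loss="soft_l1",x_scale=.01)
    print(r.x.round(4),np.abs(r.fun).mean(),np.abs(r.fun).max())
E
python3 fit2.py|tail -8
```

```text
[[0.442  0.336  0.058 ]
 [0.4486 0.3036 0.058 ]
 [0.5059 0.3492 0.058 ]
 [0.5133 0.3162 0.058 ]] [0.4775 0.3262 0.058 ]
0.06556301849208697 0.19819105170983295
[ 0.6079  0.0112 -0.0078 -0.0836] 0.6759990282634751 1.911556119590077
[ 0.6066  0.0113 -0.0641] 1.0187276246439616 2.484371144420827
```

```bash
cat >> fit2.py <<'E'
print("hull fit")
def mask_cn(n,y1,x0,x1):
    im=cv2.imread(f"pics/{n}.png");hsv=cv2.cvtColor(im,cv2.COLOR_BGR2HSV);m=((hsv[...,1]<150)&(hsv[...,2]>165)&(hsv[...,0]>15)).astype(np.uint8);m[y1:]=0;m[:,:x0]=0;m[:,x1:]=0
    m=cv2.morphologyEx(m,cv2.MORPH_OPEN,np.ones((5,5)))
    cn,_=cv2.findContours(m,0,1);cn=max(cn,key=cv2.contourArea); return cv2.convexHull(cn).reshape(-1,2).astype(float), cn[:,0].astype(float)
_,cn=mask_cn("b5",150,120,390)
print(cn.min(0),cn.max(0))
def res2(p):
    P=outline(p); P2=P.copy(); P2[:,2]-=.008
    u=cv2.convexHull(proj(np.r_[P,P2],c5).astype(np.float32)); return np.array([cv2.pointPolygonTest(u,(float(a),float(b)),True) for a,b in cn])
for z in (None,0,-.0015):
    if z is None: r=least_squares(res2,[.6,.007,0,-.08],loss="soft_l1",x_scale=.01)
    else: r=least_squares(lambda p:res2([p[0],p[1],z,p[2]]),[.6,.007,-.08],loss="soft_l1",x_scale=.01)
    print(r.x.round(4),np.abs(r.fun).mean(),np.abs(r.fun).max())
im=cv2.imread("pics/b5.png"); p=r.x; u=proj(outline([p[0],p[1],-.0015,p[2]]),c5)
im=cv2.resize(im[:130,130:390],None,fx=3,fy=3); cv2.polylines(im,[np.int32((u-[130,0])*3+1)],True,(0,0,255),1); cv2.imwrite("pics/lid.png",im)
E
python3 fit2.py|sed -n '/hull/,$p'
```

```text
hull fit
[164.  15.] [355. 108.]
[ 0.6075  0.011  -0.0052 -0.0765] 0.4234907023998526 1.2963599386427638
[ 0.6065  0.0111 -0.0738] 0.7746070942438933 1.6226446592664086
[ 0.6068  0.011  -0.0721] 0.625203215374158 1.3656237787729923
```

View pics/lid.png

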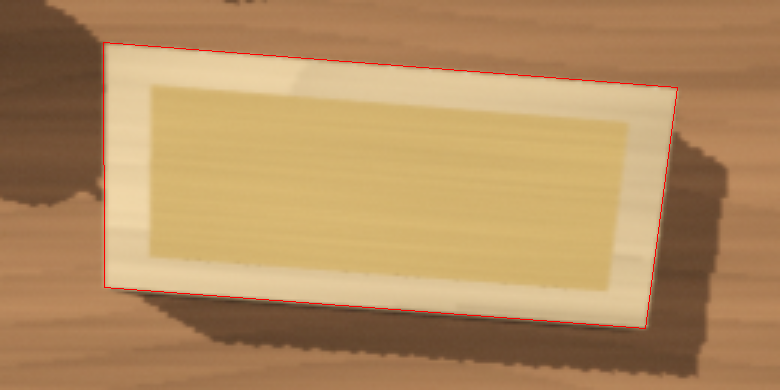

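{"op": "play_rows", "data": {
  "plan": [
    {"offset": [38, 4, 0], "roll": 0.1},
    {"offset": [76, 8, 0], "roll": 0.193},
    {"offset": [76, 8, -20], "roll": 0.193},
    {"offset": [76, 8, -40], "roll": 0.193},
    {"offset": [76, 8, -40], "roll": 0.193},
    {"offset": [76, 8, -40], "roll": 0.193}
  ]
}}

```text
clock: 7.3
tcp_pos: [0.4861, 0.3282, 0.0828]
ee_rot: [[0.981, 0.192, 0.001], [0.192, -0.981, 0.001], [0.001, -0.0, -1.0]]
force: [0.2, 0.8, 0.8]
finger_gap: 0.0915
```

```bash
python3 - <<'E'
from h import *
im,c=snap("wrist","b8"); s=arm.state(); print(s["tcp_pos"],np.arctan2(s["ee_rot"][1][0],s["ee_rot"][0][0]))
K=np.array([.478,.327,.066]); w=.193; d=np.array([np.cos(w),np.sin(w),0])
print(proj([K+.045*d,K-.037*d+0,K],c))
E
```

```text
[0.48639119 0.32835479 0.08314953] 0.19301343746765914
[[258.7929112  165.64380757]
 [258.79059272 274.13500396]
 [258.79158762 227.57946102]]
```

View pics/b8.png

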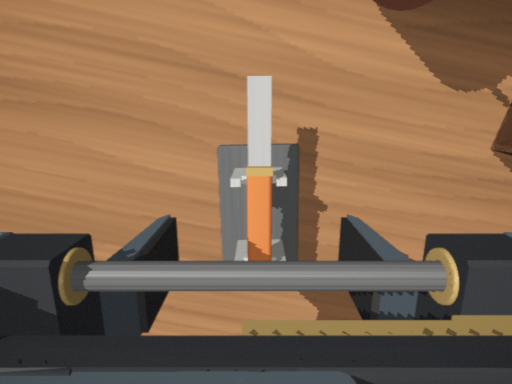

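{"op": "play_rows", "data": {
  "plan": [
    {"offset": [0, 0, -25], "roll": 0},
    {"offset": [0, 0, -41], "roll": 0},
    {"offset": [0, 0, -41], "roll": 0},
    {"offset": [0, 0, -41], "roll": 0}
  ]
}}

```text
clock: 7.75
tcp_pos: [0.4859, 0.328, 0.0409]
ee_rot: [[0.981, 0.192, -0.0], [0.192, -0.981, -0.0], [-0.0, 0.0, -1.0]]
force: [-0.6, 0.3, -0.4]
finger_gap: 0.0912
```

{"op": "play_rows", "data": {
  "plan": [
    {"offset": [0, 0, 0], "roll": 0},
    {"offset": [0, 0, 0], "roll": 0},
    {"offset": [0, 0, 0], "roll": 0},
    {"offset": [0, 0, 0], "roll": 0},
    {"offset": [0, 0, 0], "roll": 0},
    {"offset": [0, 0, 0], "roll": 0},
    {"offset": [0, 0, 0], "roll": 0}
  ],
  "jaw": 1
}}

```text
clock: 8.45
tcp_pos: [0.4858, 0.3278, 0.0404]
ee_rot: [[0.981, 0.192, -0.0], [0.192, -0.981, -0.0], [-0.0, 0.0, -1.0]]
force: [1.0, -0.2, -0.2]
finger_gap: 0.0382
```

{"op": "play_rows", "data": {
  "plan": [
    {"offset": [0, 0, 0], "roll": 0},
    {"offset": [0, 0, 0], "roll": 0}
  ]
}}

```text
clock: 8.65
tcp_pos: [0.4858, 0.3278, 0.0404]
ee_rot: [[0.981, 0.192, -0.0], [0.192, -0.981, -0.0], [-0.0, -0.0, -1.0]]
force: [0.9, 0.0, 0.5]
finger_gap: 0.022
```

{"op": "play_rows", "data": {
  "plan": [
    {"offset": [0, 0, 0], "roll": 0},
    {"offset": [0, 0, 0], "roll": 0},
    {"offset": [0, 0, 0], "roll": 0},
    {"offset": [0, 0, 0], "roll": 0}
  ]
}}

```text
clock: 9.05
tcp_pos: [0.4858, 0.3278, 0.0404]
ee_rot: [[0.981, 0.192, 0.0], [0.192, -0.981, -0.0], [0.0, 0.0, -1.0]]
force: [0.1, -0.6, 0.2]
finger_gap: 0.0005
```

{"op": "play_rows", "data": {
  "plan": [
    {"offset": [0, 0, 10], "roll": 0},
    {"offset": [0, 0, 30], "roll": 0},
    {"offset": [0, 0, 60], "roll": 0},
    {"offset": [0, 0, 60], "roll": 0},
    {"offset": [0, 0, 60], "roll": 0}
  ]
}}

```text
clock: 9.55
tcp_pos: [0.4863, 0.3281, 0.1014]
ee_rot: [[0.981, 0.192, 0.002], [0.192, -0.981, 0.001], [0.002, -0.001, -1.0]]
force: [0.6, -0.5, 0.1]
finger_gap: 0.0003
```

```bash
python3 - <<'E'
from h import *
im,c=snap("wrist","b9"); s=arm.state(); print(s["tcp_pos"],s["finger_gap"],s["clock"])
E
```

```text
[0.48569734 0.32772512 0.10049537] 0.0005026484454562091 9.6
```

View pics/b9.png

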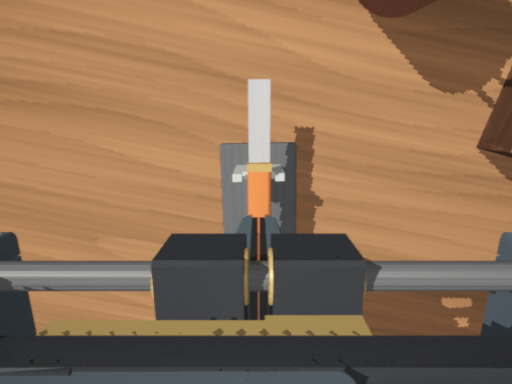

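```bash
python3 - <<'E'
from h import *
c=cam("wrist"); t=np.array(arm.state()["tcp_pos"]); print(proj([t,t+[0,0,.019],t+[0,0,.06]],c), t)
K=np.array([.478,.327,.066]); w=.193; d=np.array([np.cos(w),np.sin(w),0])
print(proj([K+.045*d,K-.037*d+0,K,K+.105*d-[0,0,.008]],c))
im,c=snap("scene","b10"); cv2.imwrite("pics/b10z.png",cv2.resize(im[60:220,220:380,::-1],None,fx=3.7,fy=3.7,interpolation=cv2.INTER_CUBIC))
E
```

```text
[[259.4724781  224.60711376]
 [259.58795233 234.99071231]
 [259.92953906 265.70665362]] [0.48569734 0.32772512 0.10049537]
[[258.28227573 161.30649385]
 [258.34330377 262.99642482]
 [258.31702708 219.21204868]
 [258.23072109  76.17176876]]
```

View pics/b10z.png

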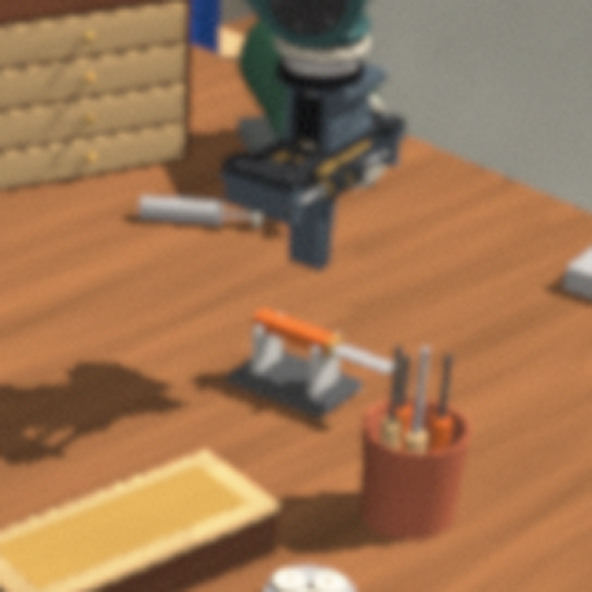

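```bash
python3 - <<'E'
from h import *
c=cam("scene"); t=np.array(arm.state()["tcp_pos"]); print(proj([t,t+[0,0,.04],[.478,.327,.066],[.434,.319,.066]],c))
print("seen tip",220+310/3.7,60+265/3.7,"handle mid",220+300/3.7,60+330/3.7, "rear",220+255/3.7,60+315/3.7)
E
```

```text
[[301.79998501 140.12617582]
 [302.4257606  129.54503573]
 [299.67897207 148.13576834]
 [289.33739143 144.13787643]]
seen tip 303.78378378378375 131.6216216216216 handle mid 301.0810810810811 149.18918918918916 rear 288.9189189189189 145.13513513513513
```

```bash
python3 - <<'E'
from h import *
c=cam("wrist"); s=arm.state(); t=np.array(s["tcp_pos"]); R=np.array(s["ee_rot"])
for z in (0,-.01,-.02,-.03,-.04):
    print(z,proj([t+R@[dx,dy,z] for dx in (.016,-.016) for dy in (-.0457,-.059)],c).round(0).tolist())
print(s["joint_pos"])
E
```

```text
0 [[189.0, 201.0], [169.0, 201.0], [192.0, 247.0], [172.0, 247.0]]
-0.01 [[186.0, 206.0], [165.0, 206.0], [189.0, 253.0], [168.0, 253.0]]
-0.02 [[182.0, 210.0], [160.0, 210.0], [186.0, 260.0], [164.0, 260.0]]
-0.03 [[178.0, 215.0], [155.0, 215.0], [182.0, 267.0], [159.0, 267.0]]
-0.04 [[174.0, 221.0], [149.0, 221.0], [178.0, 276.0], [154.0, 276.0]]
[ 5.53799912e-01  3.14429203e-01  2.00327455e+00 -1.31443188e-05
  8.24668334e-01  1.93183139e+00]
```

{"op": "play_rows", "data": {
  "plan": [
    {"offset": [0, 0, 0], "roll": 0},
    {"offset": [0, 0, 0], "roll": 0},
    {"offset": [0, 0, 0], "roll": 0},
    {"offset": [0, 0, 0], "roll": 0},
    {"offset": [0, 0, 0], "roll": 0},
    {"offset": [0, 0, 0], "roll": 0},
    {"offset": [0, 0, 0], "roll": 0},
    {"offset": [0, 0, 0], "roll": 0}
  ],
  "jaw": 0.35
}}

```text
clock: 10.45
tcp_pos: [0.4858, 0.3278, 0.1004]
ee_rot: [[0.981, 0.192, 0.0], [0.192, -0.981, 0.0], [0.0, -0.0, -1.0]]
force: [-0.2, 0.1, 0.2]
finger_gap: 0.0584
```

{"op": "play_rows", "data": {
  "plan": [
    {"offset": [0, 0, -20], "roll": 0},
    {"offset": [0, 0, -40], "roll": 0},
    {"offset": [0, 0, -60], "roll": 0},
    {"offset": [0, 0, -60], "roll": 0},
    {"offset": [0, 0, -60], "roll": 0}
  ]
}}

```text
clock: 10.95
tcp_pos: [0.4858, 0.3278, 0.0407]
ee_rot: [[0.981, 0.192, -0.0], [0.192, -0.981, -0.0], [-0.0, 0.0, -1.0]]
force: [0.4, 0.6, 0.3]
finger_gap: 0.0592
```

```bash
python3 - <<'E'
from h import *
s=arm.state(); print(s["tcp_pos"],s["finger_gap"],s["force"])
im,c=snap("wrist","b11");snap("scene","b12")
cv2.imwrite("pics/b11z.png",np.hstack([cv2.resize(im[60:300,150:370,::-1],None,fx=1.8,fy=1.8),cv2.resize(cv2.imread("pics/b12.png")[100:220,240:360],(400,432),interpolation=cv2.INTER_CUBIC)]))
E
```

```text
[0.48581961 0.32782394 0.04067868] 0.059177427216981354 [0.36009131 0.61079347 0.28013583]
```

View pics/b11z.png

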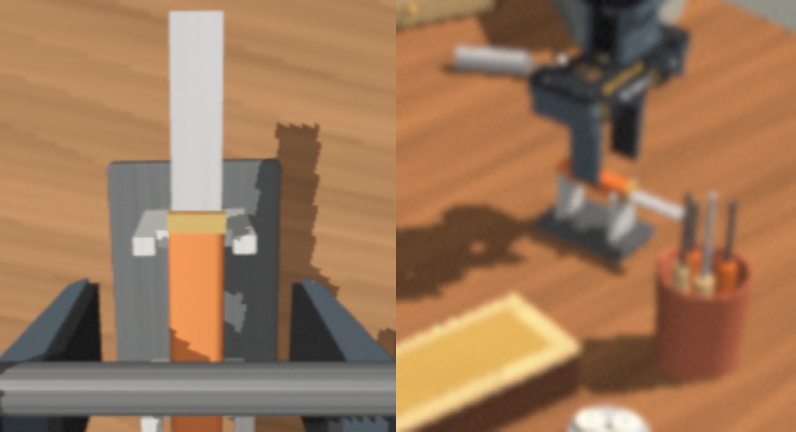

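{"op": "play_rows", "data": {
  "plan": [
    {"offset": [0, 0, -12], "roll": 0},
    {"offset": [0, 0, -24], "roll": 0},
    {"offset": [0, 0, -31], "roll": 0},
    {"offset": [0, 0, -31], "roll": 0}
  ]
}}

```text
clock: 11.45
tcp_pos: [0.485, 0.3273, 0.008]
ee_rot: [[0.981, 0.192, -0.002], [0.192, -0.981, -0.001], [-0.002, 0.001, -1.0]]
force: [0.5, 0.4, 0.3]
finger_gap: 0.0593
```

{"op": "play_rows", "data": {
  "plan": [
    {"offset": [0, 0, 0], "roll": 0},
    {"offset": [0, 0, 0], "roll": 0},
    {"offset": [0, 0, 0], "roll": 0},
    {"offset": [0, 0, 0], "roll": 0},
    {"offset": [0, 0, 0], "roll": 0},
    {"offset": [0, 0, 0], "roll": 0},
    {"offset": [0, 0, 0], "roll": 0},
    {"offset": [0, 0, 0], "roll": 0}
  ],
  "jaw": 1
}}

```text
clock: 12.25
tcp_pos: [0.4859, 0.3279, 0.0096]
ee_rot: [[0.981, 0.192, 0.0], [0.192, -0.981, 0.0], [0.0, -0.0, -1.0]]
force: [-0.5, -0.4, 3.3]
finger_gap: 0.018
```

```bash
python3 - <<'E'
from h import *
s=arm.state(); print(s["tcp_pos"],s["finger_gap"],s["force"])
im,c=snap("wrist","b13");snap("scene","b14")
cv2.imwrite("pics/b13z.png",np.hstack([cv2.resize(im[60:300,150:370,::-1],None,fx=1.8,fy=1.8),cv2.resize(cv2.imread("pics/b14.png")[100:220,240:360],(400,432),interpolation=cv2.INTER_CUBIC)]))
E
```

```text
[0.48591497 0.32788252 0.00957839] 0.018002030687609173 [-0.49531595 -0.402197    3.30312855]
```

View pics/b13z.png

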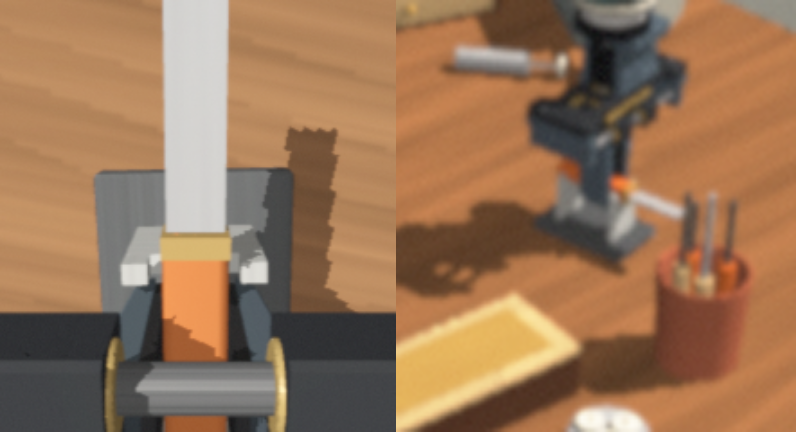

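{"op": "play_rows", "data": {
  "plan": [
    {"offset": [0, 0, 10], "roll": 0},
    {"offset": [0, 0, 30], "roll": 0},
    {"offset": [0, 0, 60], "roll": 0},
    {"offset": [0, 0, 60], "roll": 0},
    {"offset": [0, 0, 60], "roll": 0}
  ]
}}

```text
clock: 12.85
tcp_pos: [0.4862, 0.3281, 0.0702]
ee_rot: [[0.981, 0.192, 0.001], [0.192, -0.981, 0.001], [0.001, -0.001, -1.0]]
force: [-0.6, -0.4, -1.8]
finger_gap: 0.0179
```

```bash
python3 - <<'E'
from h import *
s=arm.state(); print(s["tcp_pos"],s["finger_gap"],s["force"])
im,c=snap("wrist","b15");snap("scene","b16")
cv2.imwrite("pics/b15z.png",np.hstack([cv2.resize(im[0:300,150:370,::-1],None,fx=1.6,fy=1.6),cv2.resize(cv2.imread("pics/b16.png")[80:200,240:360],(440,480),interpolation=cv2.INTER_CUBIC)]))
E
```

```text
[0.48615793 0.32805029 0.07023961] 0.01790361849017894 [-0.61440142 -0.41583487 -1.83371165]
```

View pics/b15z.png

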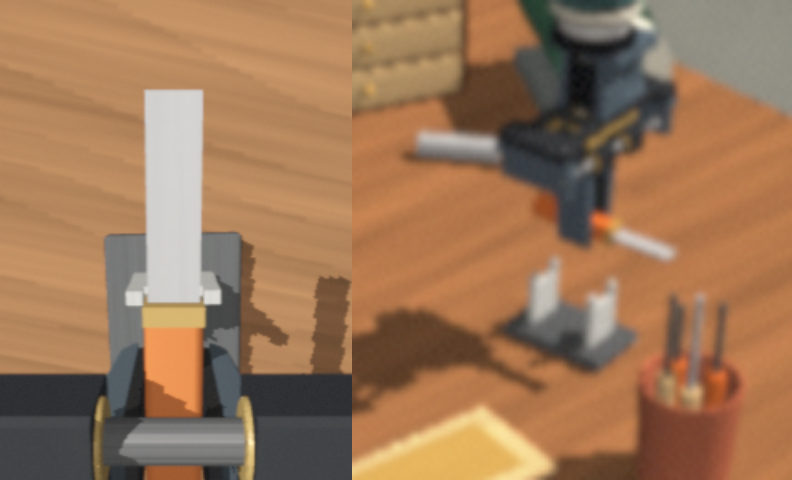

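```bash
python3 - <<'E'
from h import *
c=cam("wrist"); s=arm.state(); t=np.array(s["tcp_pos"]); R=np.array(s["ee_rot"]); x=R[:,0]
for dz in (-.006,-.003,0,.003):
    P=[t+.097*x+[0,0,.0484+dz+.00125], t+.037*x+[0,0,.0484+.008],t+.037*x+[0,0,.0484+.001]]
    print(dz,proj(P,c).round(1).tolist(), proj([P[0]+.008*R[:,1],P[0]-.008*R[:,1]],c)[:,0].round(1))
im=cv2.imread("pics/b15.png"); g=im.astype(int).sum(2); print([ (r,g[r,258]) for r in range(48,66)]); print(g[70,236:282].tolist()); print(im[180:205,258].tolist())
E
```

```text
-0.006 [[259.9, 55.7], [260.0, 189.8], [259.9, 186.5]] [277.4 242.4]
-0.003 [[260.0, 54.5], [260.0, 189.8], [259.9, 186.5]] [277.8 242.1]
0 [[260.0, 53.3], [260.0, 189.8], [259.9, 186.5]] [278.2 241.8]
0.003 [[260.0, 52.1], [260.0, 189.8], [259.9, 186.5]] [278.6 241.5]
[(48, np.int64(419)), (49, np.int64(409)), (50, np.int64(411)), (51, np.int64(414)), (52, np.int64(414)), (53, np.int64(417)), (54, np.int64(419)), (55, np.int64(447)), (56, np.int64(575)), (57, np.int64(625)), (58, np.int64(629)), (59, np.int64(631)), (60, np.int64(629)), (61, np.int64(628)), (62, np.int64(630)), (63, np.int64(632)), (64, np.int64(631)), (65, np.int64(632))]
[415, 413, 417, 433, 533, 619, 629, 628, 624, 623, 623, 621, 622, 624, 626, 626, 626, 628, 631, 629, 630, 632, 629, 628, 626, 631, 629, 632, 631, 632, 635, 632, 633, 635, 631, 632, 630, 632, 633, 628, 579, 447, 414, 414, 410, 409]
[[207, 210, 210], [207, 209, 210], [207, 209, 211], [207, 209, 210], [207, 209, 210], [207, 210, 211], [207, 209, 211], [206, 209, 210], [200, 205, 207], [120, 153, 175], [84, 138, 168], [85, 142, 172], [105, 170, 202], [112, 181, 214], [114, 182, 215], [115, 183, 216], [114, 182, 215], [115, 183, 216], [114, 183, 216], [115, 183, 216], [114, 182, 216], [113, 182, 215], [113, 182, 215], [112, 182, 216], [106, 175, 223]]
```

{"op": "play_rows", "data": {
  "plan": [
    {"offset": [-6, -40, 10], "roll": -0.07},
    {"offset": [-13, -85, 20], "roll": -0.14},
    {"offset": [-20, -130, 20], "roll": -0.21},
    {"offset": [-28, -175, 20], "roll": -0.267},
    {"offset": [-35, -220, 20], "roll": -0.267},
    {"offset": [-42, -265, 20], "roll": -0.267},
    {"offset": [-49, -304, 10], "roll": -0.267},
    {"offset": [-49, -304, 0], "roll": -0.267}
  ]
}}

```text
clock: 13.75
tcp_pos: [0.4354, 0.0207, 0.0686]
ee_rot: [[0.997, -0.078, -0.001], [-0.078, -0.997, -0.0], [-0.001, 0.0, -1.0]]
force: [0.2, 1.2, -0.1]
finger_gap: 0.0178
```

{"op": "play_rows", "data": {
  "plan": [
    {"offset": [0, 0, -20], "roll": 0},
    {"offset": [0, 0, -40], "roll": 0},
    {"offset": [0, 0, -60], "roll": 0},
    {"offset": [0, 0, -75], "roll": 0},
    {"offset": [0, 0, -80], "roll": 0},
    {"offset": [0, 0, -80], "roll": 0},
    {"offset": [0, 0, -80], "roll": 0}
  ]
}}

```text
clock: 14.45
tcp_pos: [0.437, 0.024, -0.0103]
ee_rot: [[0.997, -0.074, 0.0], [-0.074, -0.997, 0.0], [-0.0, -0.0, -1.0]]
force: [-0.6, 0.2, -0.3]
finger_gap: 0.0177
```

```bash
python3 - <<'E'
from h import *
s=arm.state(); print(s["tcp_pos"],s["finger_gap"],s["force"])
im,c=snap("wrist","b17");snap("scene","b18");a=cv2.imread("pics/b18.png")
snap("top","b19")
cv2.imwrite("pics/b17z.png",np.hstack([im[:240,100:420,::-1],cv2.resize(a[130:250,190:310],(240,240),interpolation=cv2.INTER_CUBIC),cv2.resize(cv2.imread("pics/b19.png")[150:270,200:320],(240,240),interpolation=cv2.INTER_CUBIC)]))
E
```

```text
[ 0.43699707  0.02404441 -0.01033181] 0.017713671943506704 [-0.5849042   0.16768831 -0.33973299]
```

View pics/b17z.png

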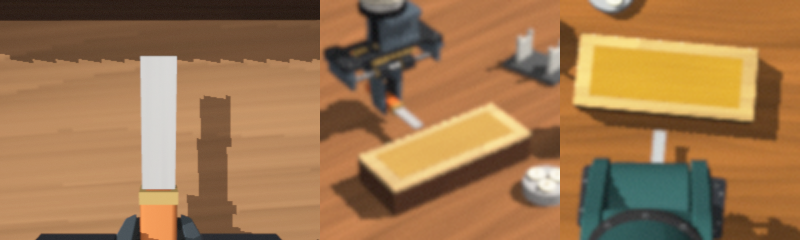

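{"op": "play_rows", "data": {
  "plan": [
    {"offset": [8, -0.6, 0], "roll": 0},
    {"offset": [16, -1.2, 0], "roll": 0},
    {"offset": [22, -1.6, 0], "roll": 0},
    {"offset": [26, -1.9, 0], "roll": 0},
    {"offset": [30, -2.2, 0], "roll": 0},
    {"offset": [30, -2.2, 0], "roll": 0}
  ]
}}

```text
clock: 15.2
tcp_pos: [0.4674, 0.0216, -0.0106]
ee_rot: [[0.997, -0.074, 0.0], [-0.074, -0.997, 0.0], [0.0, -0.0, -1.0]]
force: [0.7, -0.3, -1.5]
finger_gap: 0.018
```

{"op": "play_rows", "data": {
  "plan": [
    {"offset": [4, -0.3, 0], "roll": 0},
    {"offset": [8, -0.6, 0], "roll": 0},
    {"offset": [10, -0.7, 0], "roll": 0},
    {"offset": [10, -0.7, 0], "roll": 0}
  ]
}}

```text
clock: 15.6
tcp_pos: [0.4772, 0.0209, -0.0105]
ee_rot: [[0.997, -0.074, 0.0], [-0.074, -0.997, 0.0], [0.0, -0.0, -1.0]]
force: [0.1, -0.1, -0.9]
finger_gap: 0.0178
```

```bash
python3 - <<'E'
from h import *
s=arm.state(); print(s["tcp_pos"],s["finger_gap"],s["force"])
im,c=snap("wrist","b20");print(proj([[.5571,.0147,.042],[.5571,.0147,.05]],c))
E
```

```text
[ 0.47718374  0.02092416 -0.01054061] 0.017818658535181286 [ 0.11341016 -0.05683368 -0.88818547]
[[260.38620667  92.55401576]
 [260.51098742  91.34203528]]
```

View pics/b20.png

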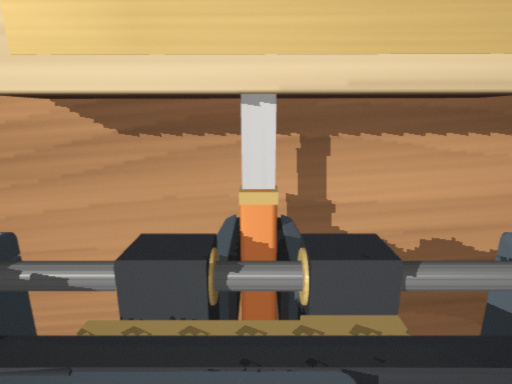

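{"op": "play_rows", "data": {
  "plan": [
    {"offset": [0, 0, 4], "roll": 0},
    {"offset": [1, 0, 8], "roll": 0},
    {"offset": [2, -0.1, 13], "roll": 0},
    {"offset": [3, -0.2, 19], "roll": 0},
    {"offset": [5, -0.4, 27], "roll": 0},
    {"offset": [8, -0.6, 35], "roll": 0},
    {"offset": [8, -0.6, 35], "roll": 0}
  ]
}}

```text
clock: 16.35
tcp_pos: [0.4863, 0.0203, 0.0258]
ee_rot: [[0.997, -0.074, 0.003], [-0.074, -0.997, -0.0], [0.003, -0.0, -1.0]]
force: [-0.4, -0.1, -0.3]
finger_gap: 0.0178
```

```bash
python3 - <<'E'
from h import *
s=arm.state(); print(s["tcp_pos"],s["finger_gap"],s["force"],s["moment"])
im,c=snap("wrist","b21");snap("scene","b22");a=cv2.imread("pics/b22.png")
cv2.imwrite("pics/b21z.png",np.hstack([im[:300,100:420,::-1],cv2.resize(a[130:250,190:310],(300,300),interpolation=cv2.INTER_CUBIC)]))
E
```

```text
[0.48630657 0.02028179 0.02582314] 0.017793066376797194 [-0.42479093 -0.10083356 -0.26837265] [0.08218512 0.0122797  0.01741254]
```

View pics/b21z.png

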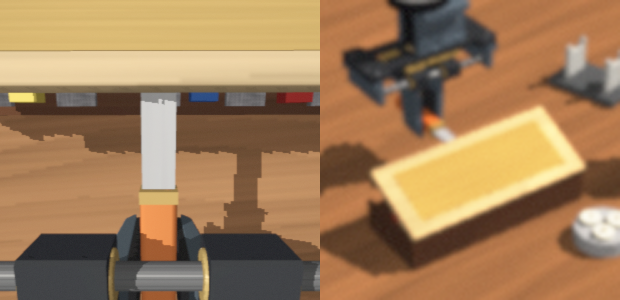

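{"op": "play_rows", "data": {
  "plan": [
    {"offset": [4, -0.3, 8], "roll": 0},
    {"offset": [9, -0.7, 15], "roll": 0},
    {"offset": [14, -1, 21], "roll": 0},
    {"offset": [20, -1.5, 27], "roll": 0},
    {"offset": [27, -2, 33], "roll": 0},
    {"offset": [33, -2.4, 37], "roll": 0},
    {"offset": [33, -2.4, 37], "roll": 0}
  ]
}}

```text
clock: 17.15
tcp_pos: [0.5196, 0.0179, 0.0623]
ee_rot: [[0.997, -0.074, 0.002], [-0.074, -0.997, -0.0], [0.002, -0.0, -1.0]]
force: [-0.3, -0.6, -0.9]
finger_gap: 0.0178
```

{"op": "play_rows", "data": {
  "plan": [
    {"offset": [8, -0.6, 4], "roll": 0},
    {"offset": [16, -1.2, 7], "roll": 0},
    {"offset": [24, -1.8, 8], "roll": 0},
    {"offset": [33, -2.4, 10], "roll": 0},
    {"offset": [44, -3.2, 10], "roll": 0},
    {"offset": [44, -3.2, 10], "roll": 0}
  ]
}}

```text
clock: 17.75
tcp_pos: [0.5638, 0.0146, 0.0717]
ee_rot: [[0.997, -0.074, 0.002], [-0.074, -0.997, -0.0], [0.002, -0.0, -1.0]]
force: [0.4, -0.1, -0.3]
finger_gap: 0.0179
```

```bash
python3 - <<'E'
from h import *
s=arm.state(); print(s["tcp_pos"],s["finger_gap"],s["force"],s["moment"])
im,c=snap("wrist","b23");snap("scene","b24");a=cv2.imread("pics/b24.png")
cv2.imwrite("pics/b23z.png",np.hstack([im[:300,100:420,::-1],cv2.resize(a[130:250,190:310],(300,300),interpolation=cv2.INTER_CUBIC)]))
E
```

```text
[0.56383673 0.01457623 0.07167534] 0.017863261982202287 [ 0.3693549  -0.13560778 -0.3124294 ] [ 0.01714016 -0.01573555 -0.01659643]
```

View pics/b23z.png

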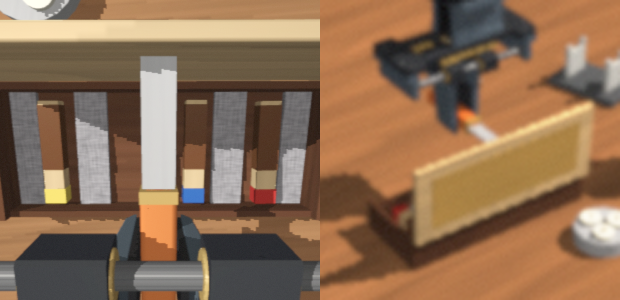

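{"op": "play_rows", "data": {
  "plan": [
    {"offset": [8, -0.6, 0], "roll": 0},
    {"offset": [15, -1.1, -2], "roll": 0},
    {"offset": [20, -1.5, -3], "roll": 0},
    {"offset": [20, -1.5, -3], "roll": 0}
  ]
}}

```text
clock: 18.25
tcp_pos: [0.5826, 0.0132, 0.0683]
ee_rot: [[0.997, -0.074, 0.0], [-0.074, -0.997, 0.0], [0.0, -0.0, -1.0]]
force: [0.5, 0.2, -0.8]
finger_gap: 0.0173
```

{"op": "play_rows", "data": {
  "plan": [
    {"offset": [-20, 1.5, 5], "roll": 0},
    {"offset": [-50, 4, 20], "roll": 0},
    {"offset": [-85, 20, 40], "roll": 0},
    {"offset": [-110, 40, 60], "roll": 0},
    {"offset": [-120, 80, 60], "roll": 0},
    {"offset": [-120, 80, 60], "roll": 0},
    {"offset": [-120, 80, 60], "roll": 0}
  ]
}}

```text
clock: 18.95
tcp_pos: [0.4619, 0.0938, 0.1287]
ee_rot: [[0.997, -0.072, 0.001], [-0.072, -0.997, 0.0], [0.001, -0.0, -1.0]]
force: [0.0, -1.3, -0.4]
finger_gap: 0.0183
```

```bash
python3 - <<'E'
from h import *
s=arm.state(); print(s["tcp_pos"],s["finger_gap"],s["force"],s["moment"])
im,c=snap("wrist","b25");snap("scene","b26");a=cv2.imread("pics/b26.png")
cv2.imwrite("pics/b25z.png",np.hstack([im[:300,::,::-1],cv2.resize(a[110:270,180:310],(250,300),interpolation=cv2.INTER_CUBIC)]))
E
```

```text
[0.46192388 0.09377148 0.12870068] 0.018344365596890594 [ 0.01477692 -1.30616544 -0.36470757] [ 0.06691225 -0.0521533  -0.0039585 ]
```

View pics/b25z.png

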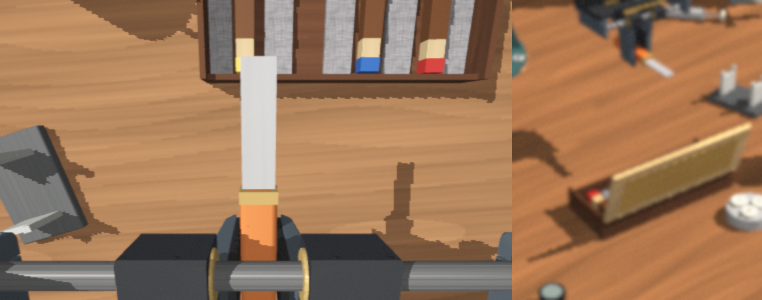

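{"op": "play_rows", "data": {
  "plan": [
    {"offset": [3, 35, 0], "roll": 0.05},
    {"offset": [7, 75, 0], "roll": 0.1},
    {"offset": [12, 120, 0], "roll": 0.2},
    {"offset": [17, 165, -10], "roll": 0.267},
    {"offset": [22, 205, -20], "roll": 0.267},
    {"offset": [24, 234.6, -40], "roll": 0.267},
    {"offset": [24, 234.6, -59], "roll": 0.267},
    {"offset": [24, 234.6, -59], "roll": 0.267}
  ]
}}

```text
clock: 19.85
tcp_pos: [0.4848, 0.3268, 0.0667]
ee_rot: [[0.981, 0.192, -0.004], [0.192, -0.981, -0.002], [-0.004, 0.002, -1.0]]
force: [-1.1, 0.2, -0.3]
finger_gap: 0.018
```

{"op": "play_rows", "data": {
  "plan": [
    {"offset": [0, 0, 0], "roll": 0},
    {"offset": [0, 0, 0], "roll": 0}
  ]
}}

```text
clock: 20.05
tcp_pos: [0.4866, 0.3273, 0.0703]
ee_rot: [[0.982, 0.19, 0.001], [0.19, -0.982, 0.0], [0.001, -0.0, -1.0]]
force: [-0.0, 0.5, -0.6]
finger_gap: 0.0178
```

```bash
python3 - <<'E'
from h import *
s=arm.state(); print(s["tcp_pos"],s["finger_gap"],s["force"],s["moment"])
im,c=snap("wrist","b27");snap("scene","b28");a=cv2.imread("pics/b28.png")
g=im.astype(int).sum(2); print([g[r,258] for r in range(48,66)]); print(im[180:205,258].tolist())
cv2.imwrite("pics/b27z.png",np.hstack([im[:300,100:420,::-1],cv2.resize(a[80:200,240:360],(300,300),interpolation=cv2.INTER_CUBIC)]))
E
```

```text
[0.48661263 0.32725079 0.07028272] 0.017807111299103725 [-0.01105747  0.5393767  -0.63997889] [ 0.01843493  0.05993524 -0.0295091 ]
[np.int64(421), np.int64(419), np.int64(411), np.int64(409), np.int64(413), np.int64(413), np.int64(420), np.int64(449), np.int64(576), np.int64(624), np.int64(627), np.int64(630), np.int64(626), np.int64(630), np.int64(629), np.int64(631), np.int64(630), np.int64(628)]
[[210, 209, 206], [210, 209, 206], [210, 209, 207], [210, 209, 206], [211, 209, 207], [210, 209, 207], [210, 209, 206], [211, 210, 207], [208, 204, 200], [195, 138, 111], [189, 124, 71], [175, 140, 84], [203, 170, 105], [214, 181, 114], [215, 183, 114], [215, 182, 114], [216, 183, 115], [215, 182, 113], [216, 183, 114], [216, 183, 115], [215, 182, 113], [216, 183, 114], [215, 182, 113], [216, 182, 114], [223, 175, 105]]
```

View pics/b27z.png

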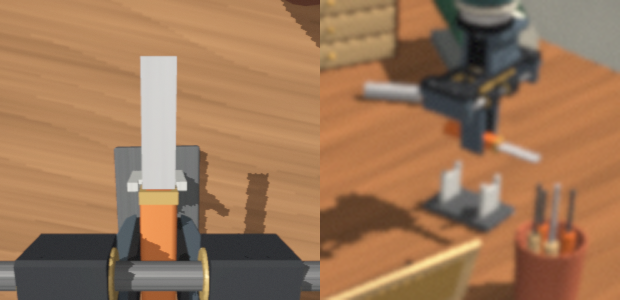

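{"op": "play_rows", "data": {
  "plan": [
    {"offset": [0, 0, -20], "roll": 0},
    {"offset": [0, 0, -40], "roll": 0},
    {"offset": [0, 0, -52], "roll": 0},
    {"offset": [0, 0, -58], "roll": 0},
    {"offset": [0, 0, -60], "roll": 0},
    {"offset": [0, 0, -60], "roll": 0}
  ]
}}

```text
clock: 20.75
tcp_pos: [0.4862, 0.3279, 0.01]
ee_rot: [[0.981, 0.192, 0.0], [0.192, -0.981, 0.0], [0.0, -0.0, -1.0]]
force: [0.4, 0.3, -1.4]
finger_gap: 0.0177
```

{"op": "play_rows", "data": {
  "plan": [
    {"offset": [0, 0, 0], "roll": 0},
    {"offset": [0, 0, 0], "roll": 0},
    {"offset": [0, 0, 0], "roll": 0},
    {"offset": [0, 0, 0], "roll": 0},
    {"offset": [0, 0, 0], "roll": 0},
    {"offset": [0, 0, 0], "roll": 0},
    {"offset": [0, 0, 0], "roll": 0}
  ],
  "jaw": 0.35
}}

```text
clock: 21.45
tcp_pos: [0.4858, 0.3278, 0.0094]
ee_rot: [[0.981, 0.192, -0.0], [0.192, -0.981, -0.0], [-0.0, 0.0, -1.0]]
force: [0.2, 1.1, -0.3]
finger_gap: 0.0594
```

{"op": "play_rows", "data": {
  "plan": [
    {"offset": [0, 0, 10], "roll": 0},
    {"offset": [0, 0, 31], "roll": 0},
    {"offset": [0, 0, 60], "roll": 0},
    {"offset": [0, 0, 80], "roll": 0},
    {"offset": [0, 0, 80], "roll": 0},
    {"offset": [0, 0, 80], "roll": 0}
  ]
}}

```text
clock: 22.05
tcp_pos: [0.4859, 0.3279, 0.0899]
ee_rot: [[0.981, 0.192, 0.001], [0.192, -0.981, 0.0], [0.001, -0.0, -1.0]]
force: [-0.2, 0.0, 0.6]
finger_gap: 0.0593
```

```bash
python3 - <<'E'
from h import *
s=arm.state(); print(s["tcp_pos"],s["finger_gap"],s["force"],s["moment"])
im,c=snap("wrist","b29");snap("scene","b30");a=cv2.imread("pics/b30.png")
K=np.array([.478,.327,.066]); w=.193; d=np.array([np.cos(w),np.sin(w),0])
print(proj([K+.037*d,K-.045*d+0,K,K+.105*d-[0,0,.008]],c))
cv2.imwrite("pics/b29z.png",np.hstack([im[:300,100:420,::-1],cv2.resize(a[80:200,240:360],(300,300),interpolation=cv2.INTER_CUBIC)]))
E
```

```text
[0.48594484 0.32790924 0.08989189] 0.059256149617112154 [-0.24019938  0.02757183  0.5634044 ] [ 0.00090196 -0.0078617  -0.03148454]
[[258.44107452 174.98632759]
 [258.49071295 278.88177101]
 [258.46453835 224.09716379]
 [258.39029955  74.87519435]]
```

View pics/b29z.png

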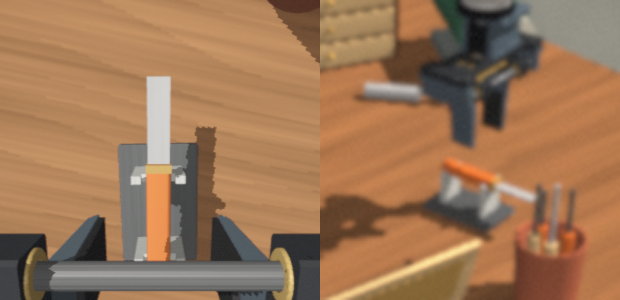

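{"op": "play_rows", "data": {
  "plan": [
    {"offset": [-2, -30, 30], "roll": -0.05},
    {"offset": [-4, -72, 50], "roll": -0.12},
    {"offset": [-6, -115, 80], "roll": -0.2},
    {"offset": [-8, -160, 110], "roll": -0.267},
    {"offset": [-10, -205, 110], "roll": -0.267},
    {"offset": [-12, -250, 110], "roll": -0.267},
    {"offset": [-14, -290, 110], "roll": -0.267},
    {"offset": [-16, -318, 110], "roll": -0.267}
  ],
  "jaw": 0.6
}}

```text
clock: 22.95
tcp_pos: [0.4689, 0.0077, 0.1987]
ee_rot: [[0.997, -0.075, -0.001], [-0.075, -0.997, -0.0], [-0.001, 0.0, -1.0]]
force: [0.6, 0.6, -0.4]
finger_gap: 0.0365
```

{"op": "play_rows", "data": {
  "plan": [
    {"offset": [0, 0, 0], "roll": 0},
    {"offset": [0, 0, 0], "roll": 0}
  ]
}}

```text
clock: 23.15
tcp_pos: [0.4695, 0.0095, 0.1987]
ee_rot: [[0.997, -0.076, -0.001], [-0.076, -0.997, 0.0], [-0.001, -0.0, -1.0]]
force: [0.1, -0.8, -0.3]
finger_gap: 0.0365
```

```bash
python3 - <<'E'
from h import *
s=arm.state(); print(s["tcp_pos"],s["finger_gap"])
im,c=snap("wrist","c1");np.savez("pics/c_c1.npz",K=c[0],T=c[1])
for t in ["stick1","stick2","stick3","stick4"]:
    for r in arm.trace("wrist",t)[:3]: print(t,round(r["p"],2),r["box"],r["region"].sum())
E
```

```text
[0.4694626  0.00954977 0.19874972] 0.03648821723181075
stick1 0.91 [314.2, 10.8, 21.9, 80.9] 1376
stick1 0.79 [160.3, 11.1, 25.7, 79.9] 1427
stick1 0.75 [261.6, 11.4, 21.8, 80.1] 1237
stick2 0.91 [314.2, 10.8, 21.9, 80.9] 1376
stick2 0.79 [160.3, 11.1, 25.7, 79.9] 1427
stick2 0.75 [261.6, 11.4, 21.8, 80.1] 1237
stick3 0.91 [314.2, 10.8, 21.9, 80.9] 1376
stick3 0.79 [160.3, 11.1, 25.7, 79.9] 1427
stick3 0.75 [261.6, 11.4, 21.8, 80.1] 1237
stick4 0.91 [314.2, 10.8, 21.9, 80.9] 1376
stick4 0.79 [160.3, 11.1, 25.7, 79.9] 1427
stick4 0.75 [261.6, 11.4, 21.8, 80.1] 1237
```

View pics/c1.png

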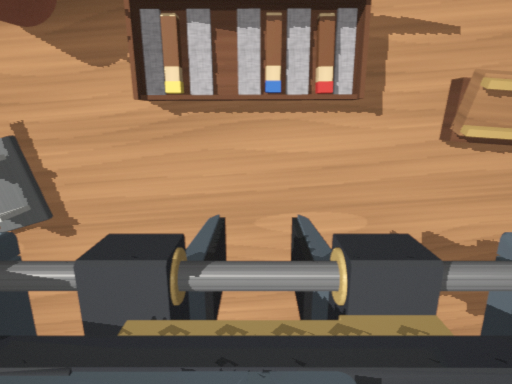

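```bash
cat > st.py <<'E'
from h import *
C=np.array([.607,.011,0]); w=-.074; R=cv2.Rodrigues(np.array([0,0,w]))[0]
P={"yellow":.0825,"blue":-.0275,"red":-.0825}
def look(f):
    s=arm.state(); print(np.round(s["tcp_pos"],4),s["finger_gap"])
    im,c=snap("wrist",f);np.savez(f"pics/c_{f}.npz",K=c[0],T=c[1])
    for r in arm.trace("wrist","stick1")[:4]:
        m=rect(r["region"]); b=cv2.boxPoints(m); b=b[np.argsort(b[:,1])]; f_,n_=b[:2].mean(0),b[2:].mean(0)
        p=onz([f_,n_,m[0]],.021,c); e=p[0]-p[1]
        print(round(r["p"],2),"far",f_.round(1),"near",n_.round(1),"mid@z21",((p[0]+p[1])/2).round(4),"len",np.linalg.norm(e).round(4),"yaw",np.arctan2(e[1],e[0]).round(3))
    for k,y in P.items():
        q=[C+R@[x,y,.021] for x in (.04,-.04,0)]; print(k,q[2].round(4),proj(q,c).round(1).tolist())
    return im,c
E
python3 -c "
from st import *
look('c2')"
```

```text
[0.4698 0.0106 0.1992] 0.03647644369888974
0.91 far [275.1  12.9] near [273.9  93. ] mid@z21 [ 0.6022 -0.0162  0.021 ] len 0.0809 yaw -0.076
0.87 far [171.1  12. ] near [175.6  93.4] mid@z21 [0.6105 0.094  0.021 ] len 0.0822 yaw -0.08
0.69 far [327.4  13.7] near [324.2  93.3] mid@z21 [ 0.5975 -0.0722  0.021 ] len 0.0804 yaw -0.063
0.58 far [478.4  69.7] near [475.3 144.1] mid@z21 [ 0.5288 -0.2424  0.021 ] len 0.082 yaw 0.055
yellow [0.6131 0.0933 0.021 ] [[171.2, 10.4], [176.0, 89.9], [173.7, 51.3]]
blue [ 0.605  -0.0164  0.021 ] [[275.0, 10.5], [274.0, 90.0], [274.5, 51.4]]
red [ 0.6009 -0.0713  0.021 ] [[326.9, 10.5], [323.0, 90.0], [324.9, 51.4]]
```

{"op": "play_rows", "data": {
  "plan": [
    {"offset": [10, -30, -30], "roll": 0},
    {"offset": [20, -60, -55], "roll": 0},
    {"offset": [30, -75, -75], "roll": 0},
    {"offset": [30, -75, -75], "roll": 0},
    {"offset": [30, -75, -75], "roll": 0}
  ]
}}

```text
clock: 24.0
tcp_pos: [0.4996, -0.0649, 0.1244]
ee_rot: [[0.997, -0.074, -0.001], [-0.074, -0.997, 0.0], [-0.001, -0.0, -1.0]]
force: [-0.0, -0.6, 0.7]
finger_gap: 0.0366
```

```bash
python3 -c "
from st import *
im,c=look('c3')
"
```

```text
[ 0.4996 -0.0649  0.1244] 0.03655893675854909
0.94 far [67.5 30.3] near [ 83.3 127.6] mid@z21 [0.6112 0.0915 0.021 ] len 0.0821 yaw -0.047
0.86 far [260.5  33. ] near [260.5 127. ] mid@z21 [ 0.598  -0.0736  0.021 ] len 0.0794 yaw -0.073
0.74 far [196.2  31.7] near [199.5 126.3] mid@z21 [ 0.603  -0.0177  0.021 ] len 0.0798 yaw -0.085
yellow [0.6131 0.0933 0.021 ] [[66.4, 29.4], [79.6, 124.5], [73.2, 78.6]]
blue [ 0.605  -0.0164  0.021 ] [[193.9, 29.2], [198.4, 124.3], [196.2, 78.5]]
red [ 0.6009 -0.0713  0.021 ] [[257.6, 29.2], [257.8, 124.3], [257.7, 78.4]]
```

View pics/c3.png

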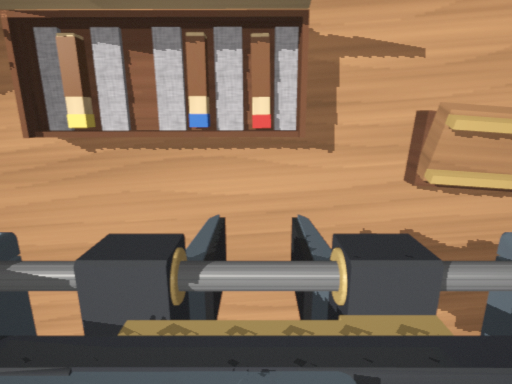

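```bash
python3 -c "
from st import *
from fit1 import L
a,b=L('c2'),L('c3')
for p,q in [((327.4,13.7),(260.5,33.)),((324.2,93.3),(260.5,127.)),((275.1,12.9),(196.2,31.7)),((273.9,93.),(199.5,126.3))]: print(tri([(p,a),(q,b)]))
"|head -8
```

```text
(array([ 0.63981171, -0.07663888,  0.01181066]), [array([0. , 0.2]), array([-0.1, -0.3])])
(array([ 0.55788321, -0.07078264,  0.01432609]), [array([-0.1, -0.2]), array([0.1, 0.2])])
(array([ 0.64467554, -0.01986853,  0.01294883]), [array([0., 0.]), array([-0., -0.])])
(array([ 0.56264512, -0.01330075,  0.01455644]), [array([-0.2, -0.4]), array([0.2, 0.5])])
```

{"op": "play_rows", "data": {
  "plan": [
    {"offset": [40, -3, 0], "roll": 0},
    {"offset": [80, -6, -10], "roll": 0},
    {"offset": [98.5, -7.5, -40], "roll": 0},
    {"offset": [98.5, -7.5, -75], "roll": 0},
    {"offset": [98.5, -7.5, -90], "roll": 0},
    {"offset": [98.5, -7.5, -90], "roll": 0},
    {"offset": [98.5, -7.5, -90], "roll": 0}
  ]
}}

```text
clock: 24.8
tcp_pos: [0.5987, -0.0724, 0.0358]
ee_rot: [[0.997, -0.074, 0.001], [-0.074, -0.997, -0.0], [0.001, 0.0, -1.0]]
force: [0.6, 0.1, -0.1]
finger_gap: 0.0368
```

```bash
python3 - <<'E'
from h import *
s=arm.state(); print(s["tcp_pos"],s["finger_gap"],s["force"])
im,c=snap("wrist","c4");snap("scene","c5");a=cv2.imread("pics/c5.png")
cv2.imwrite("pics/c4z.png",np.hstack([im[:300,100:420,::-1],cv2.resize(a[110:270,170:310],(300,300),interpolation=cv2.INTER_CUBIC)]))
E
```

```text
[ 0.59869106 -0.07242324  0.03582627] 0.03681941087622985 [ 0.58582163  0.14456541 -0.06442102]
```

View pics/c4z.png

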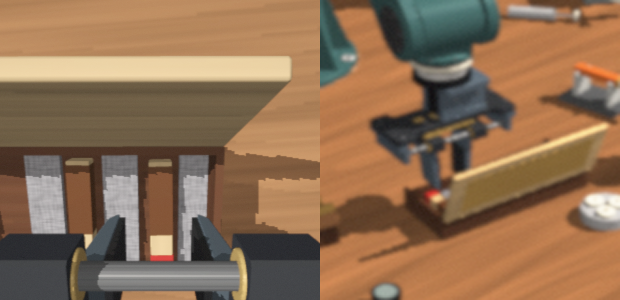

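{"op": "play_rows", "data": {
  "plan": [
    {"offset": [0, 0, -18], "roll": 0},
    {"offset": [0, 0, -36], "roll": 0},
    {"offset": [0, 0, -46], "roll": 0},
    {"offset": [0, 0, -48], "roll": 0},
    {"offset": [0, 0, -48], "roll": 0}
  ]
}}

```text
clock: 25.4
tcp_pos: [0.5987, -0.0727, -0.013]
ee_rot: [[0.997, -0.074, 0.001], [-0.074, -0.997, -0.0], [0.001, 0.0, -1.0]]
force: [-0.7, 0.7, -0.3]
finger_gap: 0.0363
```

{"op": "play_rows", "data": {
  "plan": [
    {"offset": [0, 0, -2], "roll": 0},
    {"offset": [0, 0, -4], "roll": 0},
    {"offset": [0, 0, -5], "roll": 0},
    {"offset": [0, 0, -5], "roll": 0}
  ]
}}

```text
clock: 25.8
tcp_pos: [0.5984, -0.0727, -0.0185]
ee_rot: [[0.997, -0.074, 0.0], [-0.074, -0.997, 0.0], [0.0, -0.0, -1.0]]
force: [0.1, 0.0, 0.3]
finger_gap: 0.0362
```

{"op": "play_rows", "data": {
  "plan": [
    {"offset": [0, 0, -1], "roll": 0},
    {"offset": [0, 0, -1], "roll": 0},
    {"offset": [0, 0, -1], "roll": 0}
  ]
}}

```text
clock: 26.1
tcp_pos: [0.5984, -0.0727, -0.0196]
ee_rot: [[0.997, -0.074, 0.0], [-0.074, -0.997, 0.0], [0.0, -0.0, -1.0]]
force: [0.1, 0.3, -0.3]
finger_gap: 0.0365
```

{"op": "play_rows", "data": {
  "plan": [
    {"offset": [0, 0, -1], "roll": 0},
    {"offset": [0, 0, -1], "roll": 0},
    {"offset": [0, 0, -1], "roll": 0}
  ]
}}

```text
clock: 26.4
tcp_pos: [0.5983, -0.0727, -0.0206]
ee_rot: [[0.997, -0.074, -0.0], [-0.074, -0.997, 0.0], [-0.0, -0.0, -1.0]]
force: [0.1, 0.6, 1.2]
finger_gap: 0.0365
```

{"op": "play_rows", "data": {
  "plan": [
    {"offset": [0, 0, 0.7], "roll": 0},
    {"offset": [0, 0, 0.7], "roll": 0},
    {"offset": [0, 0, 0.7], "roll": 0},
    {"offset": [0, 0, 0.7], "roll": 0},
    {"offset": [0, 0, 0.7], "roll": 0},
    {"offset": [0, 0, 0.7], "roll": 0},
    {"offset": [0, 0, 0.7], "roll": 0},
    {"offset": [0, 0, 0.7], "roll": 0}
  ],
  "jaw": 1
}}

```text
clock: 27.2
tcp_pos: [0.5984, -0.0727, -0.0198]
ee_rot: [[0.997, -0.074, 0.0], [-0.074, -0.997, 0.0], [0.0, -0.0, -1.0]]
force: [-0.3, -1.0, 2.8]
finger_gap: 0.0157
```

{"op": "play_rows", "data": {
  "plan": [
    {"offset": [0, 0, 10], "roll": 0},
    {"offset": [0, 0, 40], "roll": 0},
    {"offset": [0, 0, 80], "roll": 0},
    {"offset": [0, 0, 110], "roll": 0},
    {"offset": [0, 0, 110], "roll": 0},
    {"offset": [0, 0, 110], "roll": 0}
  ]
}}

```text
clock: 27.8
tcp_pos: [0.5986, -0.0727, 0.091]
ee_rot: [[0.997, -0.074, 0.001], [-0.074, -0.997, -0.0], [0.001, 0.0, -1.0]]
force: [0.1, -0.3, 0.0]
finger_gap: 0.0157
```

```bash
python3 - <<'E'
from h import *
s=arm.state(); print(s["tcp_pos"],s["finger_gap"],s["force"])
im,c=snap("wrist","c6");snap("scene","c7");a=cv2.imread("pics/c7.png")
cv2.imwrite("pics/c6z.png",np.hstack([im[:300,100:420,::-1],cv2.resize(a[110:270,170:310],(300,300),interpolation=cv2.INTER_CUBIC)]))
E
```

```text
[ 0.59859983 -0.07269712  0.09095447] 0.015675688749798675 [ 0.09695097 -0.25641391  0.02750518]
```

View pics/c6z.png

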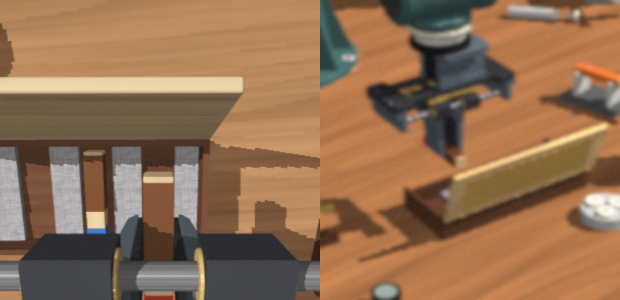

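```bash
cat > held.py <<'E'
from h import *
def held(f,topz=.0408):
    s=arm.state(); t=np.array(s["tcp_pos"]); R=np.array(s["ee_rot"]); im=cv2.imread(f"pics/{f}.png"); c=cam("wrist")
    for e in (.036,.038,.04,.042,.044): print(e,proj([t+R@[e,0,-topz]],c).round(1).tolist())
    print([(r,im[r,258].astype(int).sum()) for r in range(164,190)])
E
python3 -c "
from held import *
held('c6')"
```

```text
0.036 [[259.6, 184.3]]
0.038 [[259.6, 180.5]]
0.04 [[259.6, 176.7]]
0.042 [[259.6, 172.8]]
0.044 [[259.6, 168.9]]
[(164, np.int64(147)), (165, np.int64(152)), (166, np.int64(179)), (167, np.int64(198)), (168, np.int64(224)), (169, np.int64(231)), (170, np.int64(245)), (171, np.int64(302)), (172, np.int64(391)), (173, np.int64(400)), (174, np.int64(400)), (175, np.int64(401)), (176, np.int64(438)), (177, np.int64(572)), (178, np.int64(585)), (179, np.int64(584)), (180, np.int64(584)), (181, np.int64(581)), (182, np.int64(520)), (183, np.int64(343)), (184, np.int64(276)), (185, np.int64(279)), (186, np.int64(275)), (187, np.int64(275)), (188, np.int64(272)), (189, np.int64(274))]
```

{"op": "play_rows", "data": {
  "plan": [
    {"offset": [-13, -42, 0], "roll": -0.03},
    {"offset": [-27, -86, 0], "roll": -0.068},
    {"offset": [-40, -130, 0], "roll": -0.068},
    {"offset": [-54, -174, 0], "roll": -0.068},
    {"offset": [-67, -218, 0], "roll": -0.068},
    {"offset": [-80, -262, 0], "roll": -0.068},
    {"offset": [-91, -296, 0], "roll": -0.068},
    {"offset": [-95.5, -309.3, 0], "roll": -0.068}
  ]
}}

```text
clock: 28.7
tcp_pos: [0.5012, -0.3842, 0.0888]
ee_rot: [[0.99, -0.144, -0.001], [-0.144, -0.99, 0.001], [-0.002, -0.001, -1.0]]
force: [0.6, 1.1, 0.3]
finger_gap: 0.0157
```

{"op": "play_rows", "data": {
  "plan": [
    {"offset": [0, 0, -10], "roll": 0},
    {"offset": [0, 0, -25], "roll": 0},
    {"offset": [0, 0, -38], "roll": 0},
    {"offset": [0, 0, -38], "roll": 0},
    {"offset": [0, 0, -38], "roll": 0}
  ]
}}

```text
clock: 29.2
tcp_pos: [0.5029, -0.3809, 0.0514]
ee_rot: [[0.99, -0.141, -0.001], [-0.141, -0.99, 0.001], [-0.001, -0.001, -1.0]]
force: [-0.2, -0.7, -0.0]
finger_gap: 0.0157
```

```bash
python3 - <<'E'
from h import *
s=arm.state(); print(s["tcp_pos"],s["finger_gap"],s["force"])
im,c=snap("wrist","c8");snap("scene","c9");a=cv2.imread("pics/c9.png")
cv2.imwrite("pics/c8z.png",np.hstack([im[:300,60:440,::-1],cv2.resize(a[150:270,80:200],(300,300),interpolation=cv2.INTER_CUBIC)]))
E
```

```text
[ 0.50289499 -0.38091509  0.05144254] 0.01568879746474128 [-0.22674052 -0.70928164 -0.01332149]
```

View pics/c8z.png

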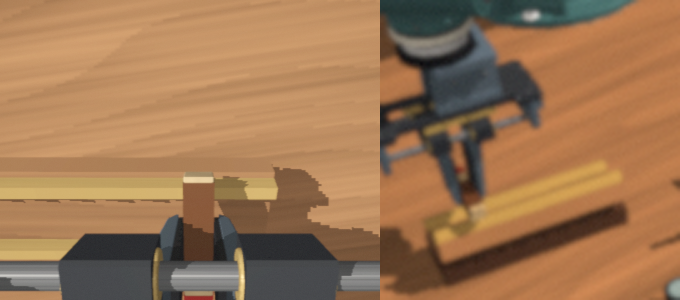

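{"op": "play_rows", "data": {
  "plan": [
    {"offset": [0, 0, -2], "roll": 0},
    {"offset": [0, 0, -4], "roll": 0},
    {"offset": [0, 0, -5], "roll": 0},
    {"offset": [0, 0, -5], "roll": 0}
  ]
}}

```text
clock: 29.7
tcp_pos: [0.5027, -0.3819, 0.047]
ee_rot: [[0.99, -0.142, -0.0], [-0.142, -0.99, 0.0], [-0.0, -0.0, -1.0]]
force: [0.2, 0.5, -0.6]
finger_gap: 0.0156
```

{"op": "play_rows", "data": {
  "plan": [
    {"offset": [0, 0, -1], "roll": 0},
    {"offset": [0, 0, -2], "roll": 0},
    {"offset": [0, 0, -2], "roll": 0}
  ]
}}

```text
clock: 30.0
tcp_pos: [0.5028, -0.3819, 0.045]
ee_rot: [[0.99, -0.142, -0.0], [-0.142, -0.99, 0.0], [-0.0, -0.0, -1.0]]
force: [0.4, 0.3, 0.5]
finger_gap: 0.0155
```

{"op": "play_rows", "data": {
  "plan": [
    {"offset": [0, 0, -1], "roll": 0},
    {"offset": [0, 0, -2], "roll": 0},
    {"offset": [0, 0, -2], "roll": 0}
  ]
}}

```text
clock: 30.3
tcp_pos: [0.5029, -0.3821, 0.0437]
ee_rot: [[0.99, -0.142, 0.0], [-0.142, -0.99, -0.0], [0.0, 0.0, -1.0]]
force: [-3.7, 2.5, 9.2]
finger_gap: 0.0158
```

{"op": "play_rows", "data": {
  "plan": [
    {"offset": [0, 0, -1], "roll": 0},
    {"offset": [0, 0, -1], "roll": 0}
  ]
}}

```text
clock: 30.5
tcp_pos: [0.5029, -0.3822, 0.0428]
ee_rot: [[0.99, -0.142, -0.0], [-0.142, -0.99, -0.0], [-0.0, 0.0, -1.0]]
force: [-5.3, 1.7, 12.4]
finger_gap: 0.0155
```

{"op": "play_rows", "data": {
  "plan": [
    {"offset": [0, 0, -1], "roll": 0},
    {"offset": [0, 0, -1], "roll": 0}
  ]
}}

```text
clock: 30.7
tcp_pos: [0.5028, -0.3821, 0.0419]
ee_rot: [[0.99, -0.142, -0.0], [-0.142, -0.99, -0.0], [-0.0, 0.0, -1.0]]
force: [-4.9, 2.8, 11.7]
finger_gap: 0.0154
```

{"op": "play_rows", "data": {
  "plan": [
    {"offset": [0, 0, -1], "roll": 0},
    {"offset": [0, 0, -1], "roll": 0}
  ]
}}

```text
clock: 30.9
tcp_pos: [0.5028, -0.3821, 0.0409]
ee_rot: [[0.99, -0.142, -0.0], [-0.142, -0.99, -0.0], [-0.0, 0.0, -1.0]]
force: [-5.3, 2.5, 13.0]
finger_gap: 0.0158
```

Rotating at a steady ~12 N. Continue to the final height.

{"op": "play_rows", "data": {
  "plan": [
    {"offset": [0, 0, -1], "roll": 0},
    {"offset": [0, 0, -2], "roll": 0},
    {"offset": [0, 0, -3], "roll": 0},
    {"offset": [0, 0, -3], "roll": 0}
  ]
}}

```text
clock: 31.3
tcp_pos: [0.5028, -0.3821, 0.0378]
ee_rot: [[0.99, -0.142, -0.0], [-0.142, -0.99, -0.0], [-0.0, 0.0, -1.0]]
force: [-5.1, 3.6, 12.3]
finger_gap: 0.0158
```

{"op": "play_rows", "data": {
  "plan": [
    {"offset": [0, 0, -1], "roll": 0},
    {"offset": [0, 0, -2], "roll": 0},
    {"offset": [0, 0, -2], "roll": 0}
  ]
}}

```text
clock: 31.6
tcp_pos: [0.5029, -0.3821, 0.0358]
ee_rot: [[0.99, -0.142, -0.0], [-0.142, -0.99, -0.0], [-0.0, 0.0, -1.0]]
force: [-4.9, 3.8, 12.7]
finger_gap: 0.0161
```

```bash
python3 - <<'E'
from h import *
s=arm.state(); print(s["tcp_pos"],s["finger_gap"],s["force"],s["moment"])
im,c=snap("wrist","c10");snap("scene","c11");a=cv2.imread("pics/c11.png")
cv2.imwrite("pics/c10z.png",np.hstack([im[:300,60:440,::-1],cv2.resize(a[150:270,80:200],(300,300),interpolation=cv2.INTER_CUBIC)]))
E
```

```text
[ 0.50285493 -0.38209622  0.03584214] 0.016076954960156375 [-4.9421667   3.84872825 12.71822316] [0.54321459 0.67348612 0.0545188 ]
```

View pics/c10z.png

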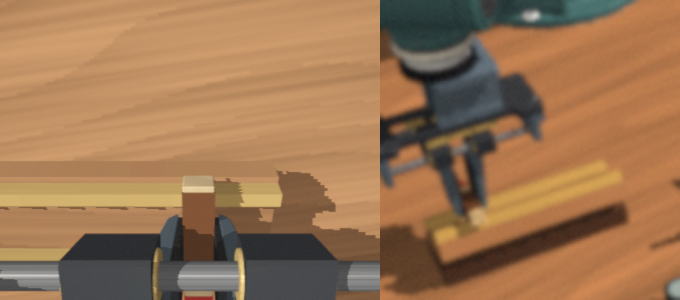

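{"op": "play_rows", "data": {
  "plan": [
    {"offset": [0, 0, -0.7], "roll": 0},
    {"offset": [0, 0, -0.7], "roll": 0}
  ]
}}

```text
clock: 31.9
tcp_pos: [0.5029, -0.3821, 0.0352]
ee_rot: [[0.99, -0.142, -0.0], [-0.142, -0.99, -0.0], [-0.0, 0.0, -1.0]]
force: [-5.6, 4.1, 13.0]
finger_gap: 0.0157
```

{"op": "play_rows", "data": {
  "plan": [
    {"offset": [0, 0, -0.7], "roll": 0},
    {"offset": [0, 0, -0.7], "roll": 0}
  ]
}}

```text
clock: 32.1
tcp_pos: [0.503, -0.3821, 0.0345]
ee_rot: [[0.99, -0.142, 0.0], [-0.142, -0.99, -0.0], [0.0, 0.0, -1.0]]
force: [-5.9, 2.6, 14.6]
finger_gap: 0.0158
```

{"op": "play_rows", "data": {
  "plan": [
    {"offset": [0, 0, -0.7], "roll": 0},
    {"offset": [0, 0, -0.7], "roll": 0}
  ]
}}

```text
clock: 32.3
tcp_pos: [0.503, -0.3821, 0.0338]
ee_rot: [[0.99, -0.142, 0.0], [-0.142, -0.99, -0.0], [0.0, 0.0, -1.0]]
force: [-4.4, 3.7, 12.9]
finger_gap: 0.0156
```

{"op": "play_rows", "data": {
  "plan": [
    {"offset": [0, 0, -0.7], "roll": 0},
    {"offset": [0, 0, -0.7], "roll": 0}
  ]
}}

```text
clock: 32.5
tcp_pos: [0.503, -0.3821, 0.0331]
ee_rot: [[0.99, -0.142, 0.0], [-0.142, -0.99, -0.0], [0.0, 0.0, -1.0]]
force: [-4.5, 3.3, 12.6]
finger_gap: 0.0158
```

{"op": "play_rows", "data": {
  "plan": [
    {"offset": [0, 0, 0.7], "roll": 0},
    {"offset": [0, 0, 0.7], "roll": 0},
    {"offset": [0, 0, 0.7], "roll": 0},
    {"offset": [0, 0, 0.7], "roll": 0},
    {"offset": [0, 0, 0.7], "roll": 0},
    {"offset": [0, 0, 0.7], "roll": 0}
  ],
  "jaw": 0.66
}}

```text
clock: 33.1
tcp_pos: [0.5028, -0.382, 0.033]
ee_rot: [[0.99, -0.142, -0.0], [-0.142, -0.99, 0.0], [-0.0, -0.0, -1.0]]
force: [-0.7, -0.2, -0.8]
finger_gap: 0.0311
```

{"op": "play_rows", "data": {
  "plan": [
    {"offset": [0, 0, 15], "roll": 0},
    {"offset": [0, 0, 45], "roll": 0},
    {"offset": [-20, 0, 75], "roll": 0},
    {"offset": [-50, 10, 100], "roll": 0},
    {"offset": [-70, 20, 100], "roll": 0},
    {"offset": [-70, 20, 100], "roll": 0},
    {"offset": [-70, 20, 100], "roll": 0}
  ]
}}

```text
clock: 33.8
tcp_pos: [0.4331, -0.3623, 0.134]
ee_rot: [[0.99, -0.142, 0.001], [-0.142, -0.99, -0.001], [0.001, 0.001, -1.0]]
force: [0.9, 0.0, 0.7]
finger_gap: 0.0313
```

```bash
python3 - <<'E'
from h import *
s=arm.state(); print(s["tcp_pos"],s["finger_gap"],s["force"])
im,c=snap("wrist","c12");np.savez("pics/c_c12.npz",K=c[0],T=c[1])
snap("scene","c13");a=cv2.imread("pics/c13.png")
cv2.imwrite("pics/c12z.png",np.hstack([im[:300,60:440,::-1],cv2.resize(a[150:270,80:200],(300,300),interpolation=cv2.INTER_CUBIC)]))
O=np.array([.5145,-.323,0]);R=cv2.Rodrigues(np.array([0,0,-.142]))[0]
S=cv2.Rodrigues(np.array([0,-.33,0]))[0]
q=[O+R@(np.array([-.003,-.06,.0675])+S@np.array([x,y,.008])) for x,y in ((.04,.008),(.04,-.008),(-.04,.008),(-.04,-.008))]
print(proj(q,c).round(1).tolist())
for r in arm.trace("wrist","stick1")[:3]:
    print(r["p"],r["box"],cv2.boxPoints(rect(r["region"])).round(1).tolist())
E
```

```text
[ 0.43314743 -0.36228559  0.13403762] 0.031327743645368535 [0.90663737 0.02626164 0.66937318]
[[261.2, 61.7], [283.5, 61.7], [260.8, 161.5], [279.5, 161.5]]
0.58 [257.5, 59.0, 29.6, 105.8] [[258.5, 162.89999389648438], [261.0, 59.599998474121094], [283.3999938964844, 60.099998474121094], [280.8999938964844, 163.5]]
```

View pics/c12z.png

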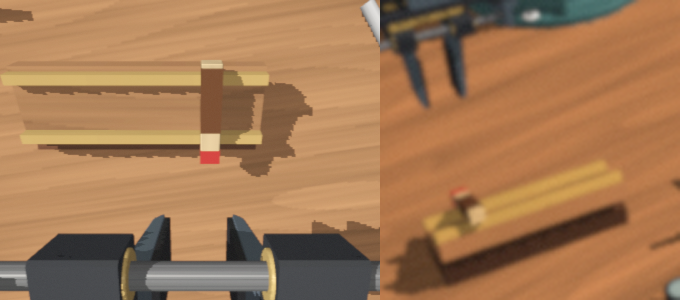

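{"op": "play_rows", "data": {
  "plan": [
    {"offset": [9, 44, 0], "roll": 0.03},
    {"offset": [18, 88, 0], "roll": 0.068},
    {"offset": [27, 132, 0], "roll": 0.068},
    {"offset": [36, 176, 0], "roll": 0.068},
    {"offset": [45, 220, 0], "roll": 0.068},
    {"offset": [54, 264, 0], "roll": 0.068},
    {"offset": [64, 308, 0], "roll": 0.068},
    {"offset": [72, 350, 0], "roll": 0.068}
  ],
  "jaw": 0.6
}}

```text
clock: 34.75
tcp_pos: [0.5056, -0.0098, 0.133]
ee_rot: [[0.997, -0.074, -0.0], [-0.074, -0.997, 0.0], [-0.0, -0.0, -1.0]]
force: [0.7, 0.5, -0.1]
finger_gap: 0.0364
```

{"op": "play_rows", "data": {
  "plan": [
    {"offset": [0, 0, 0], "roll": 0},
    {"offset": [0, 0, 0], "roll": 0},
    {"offset": [0, 0, 0], "roll": 0}
  ]
}}

```text
clock: 35.05
tcp_pos: [0.5049, -0.0125, 0.1328]
ee_rot: [[0.997, -0.074, -0.0], [-0.074, -0.997, -0.0], [-0.0, 0.0, -1.0]]
force: [0.4, -0.5, -0.1]
finger_gap: 0.0366
```

```bash
python3 -c "
from st import *
im,c=look('d1')
"
```

```text
[ 0.5049 -0.0125  0.1328] 0.03660028609626952
0.97 far [255.  36.] near [255. 127.] mid@z21 [ 0.6033 -0.0162  0.021 ] len 0.0792 yaw -0.077
0.79 far [131.5  36.1] near [141.8 128.6] mid@z21 [0.6107 0.0926 0.021 ] len 0.0807 yaw -0.053
yellow [0.6131 0.0933 0.021 ] [[131.3, 33.6], [139.8, 125.7], [135.7, 81.2]]
blue [ 0.605  -0.0164  0.021 ] [[255.0, 33.4], [255.3, 125.6], [255.1, 81.1]]
red [ 0.6009 -0.0713  0.021 ] [[316.8, 33.4], [313.0, 125.6], [314.9, 81.0]]
```

View pics/d1.png

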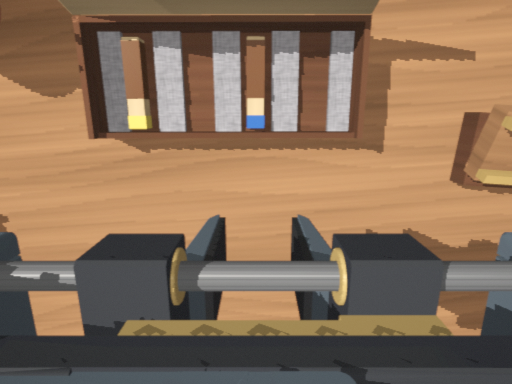

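{"op": "play_rows", "data": {
  "plan": [
    {"offset": [40, -1, 0], "roll": 0},
    {"offset": [80, -3, -10], "roll": 0},
    {"offset": [98.5, -4, -45], "roll": 0},
    {"offset": [98.5, -4, -85], "roll": 0},
    {"offset": [98.5, -4, -100], "roll": 0},
    {"offset": [98.5, -4, -100], "roll": 0},
    {"offset": [98.5, -4, -100], "roll": 0}
  ]
}}

```text
clock: 35.85
tcp_pos: [0.6037, -0.0164, 0.0342]
ee_rot: [[0.997, -0.075, 0.001], [-0.075, -0.997, -0.0], [0.001, -0.0, -1.0]]
force: [0.7, -0.5, 0.9]
finger_gap: 0.0368
```

```bash
python3 - <<'E'
from h import *
s=arm.state(); print(s["tcp_pos"],s["finger_gap"],s["force"])
im,c=snap("wrist","d2");cv2.imwrite("pics/d2z.png",im[:300,100:420,::-1])
E
```

```text
[ 0.60365164 -0.0164233   0.03416504] 0.03680605903524764 [ 0.73379599 -0.47805878  0.92824256]
```

View pics/d2z.png

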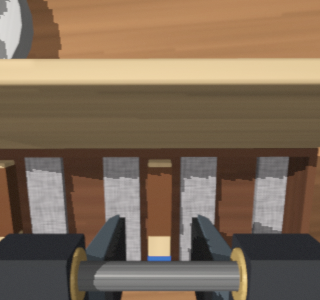

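Centred over blue. Go down 54 mm and close.

{"op": "play_rows", "data": {
  "plan": [
    {"offset": [0, 0, -18], "roll": 0},
    {"offset": [0, 0, -36], "roll": 0},
    {"offset": [0, 0, -46], "roll": 0},
    {"offset": [0, 0, -51], "roll": 0},
    {"offset": [0, 0, -53.5], "roll": 0},
    {"offset": [0, 0, -53.5], "roll": 0},
    {"offset": [0, 0, -53.5], "roll": 0}
  ]
}}

```text
clock: 36.6
tcp_pos: [0.6038, -0.016, -0.0198]
ee_rot: [[0.997, -0.074, 0.001], [-0.074, -0.997, -0.0], [0.001, -0.0, -1.0]]
force: [-0.1, 0.8, -0.1]
finger_gap: 0.0366
```

{"op": "play_rows", "data": {
  "plan": [
    {"offset": [0, 0, 0], "roll": 0},
    {"offset": [0, 0, 0], "roll": 0},
    {"offset": [0, 0, 0], "roll": 0},
    {"offset": [0, 0, 0], "roll": 0},
    {"offset": [0, 0, 0], "roll": 0},
    {"offset": [0, 0, 0], "roll": 0},
    {"offset": [0, 0, 0], "roll": 0},
    {"offset": [0, 0, 0], "roll": 0}
  ],
  "jaw": 1
}}

```text
clock: 37.4
tcp_pos: [0.6035, -0.016, -0.0203]
ee_rot: [[0.997, -0.074, 0.0], [-0.074, -0.997, -0.0], [0.0, 0.0, -1.0]]
force: [-1.4, -0.2, 5.5]
finger_gap: 0.0159
```

{"op": "play_rows", "data": {
  "plan": [
    {"offset": [0, 0, 10], "roll": 0},
    {"offset": [0, 0, 40], "roll": 0},
    {"offset": [0, 0, 80], "roll": 0},
    {"offset": [0, 0, 110], "roll": 0},
    {"offset": [0, 0, 110], "roll": 0},
    {"offset": [0, 0, 110], "roll": 0}
  ]
}}

```text
clock: 38.0
tcp_pos: [0.6036, -0.016, 0.0903]
ee_rot: [[0.997, -0.074, 0.001], [-0.074, -0.997, -0.0], [0.001, -0.0, -1.0]]
force: [0.0, -0.1, -0.4]
finger_gap: 0.0153
```

```bash
python3 - <<'E'
from held import *
s=arm.state(); print(s["tcp_pos"],s["finger_gap"],s["force"])
im,c=snap("wrist","d3");cv2.imwrite("pics/d3z.png",im[:300,100:420,::-1]); held("d3")
E
```

```text
[ 0.60356192 -0.01596965  0.09026863] 0.015304364780133658 [ 0.0270892  -0.05945423 -0.43754392]
0.036 [[259.6, 184.3]]
0.038 [[259.6, 180.5]]
0.04 [[259.6, 176.6]]
0.042 [[259.6, 172.7]]
0.044 [[259.6, 168.9]]
[(164, np.int64(152)), (165, np.int64(156)), (166, np.int64(155)), (167, np.int64(167)), (168, np.int64(239)), (169, np.int64(246)), (170, np.int64(247)), (171, np.int64(253)), (172, np.int64(325)), (173, np.int64(375)), (174, np.int64(389)), (175, np.int64(395)), (176, np.int64(402)), (177, np.int64(467)), (178, np.int64(561)), (179, np.int64(572)), (180, np.int64(571)), (181, np.int64(573)), (182, np.int64(559)), (183, np.int64(388)), (184, np.int64(284)), (185, np.int64(274)), (186, np.int64(265)), (187, np.int64(270)), (188, np.int64(262)), (189, np.int64(267))]
```

View pics/d3z.png

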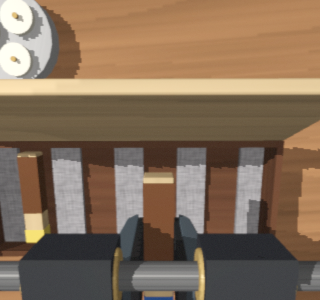

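{"op": "play_rows", "data": {
  "plan": [
    {"offset": [-13, -42, 0], "roll": -0.03},
    {"offset": [-26, -86, 0], "roll": -0.068},
    {"offset": [-39, -130, 0], "roll": -0.068},
    {"offset": [-52, -174, 0], "roll": -0.068},
    {"offset": [-65, -218, 0], "roll": -0.068},
    {"offset": [-78, -260, 0], "roll": -0.068},
    {"offset": [-88, -294, 0], "roll": -0.068},
    {"offset": [-91.7, -306.5, 0], "roll": -0.068}
  ]
}}

```text
clock: 38.85
tcp_pos: [0.51, -0.3246, 0.0881]
ee_rot: [[0.99, -0.144, -0.002], [-0.144, -0.99, 0.001], [-0.002, -0.001, -1.0]]
force: [0.0, -0.3, -0.8]
finger_gap: 0.0156
```

{"op": "play_rows", "data": {
  "plan": [
    {"offset": [0, 0, -10], "roll": 0},
    {"offset": [0, 0, -25], "roll": 0},
    {"offset": [0, 0, -38], "roll": 0},
    {"offset": [0, 0, -38], "roll": 0},
    {"offset": [0, 0, -38], "roll": 0}
  ]
}}

```text
clock: 39.35
tcp_pos: [0.5116, -0.3215, 0.0508]
ee_rot: [[0.99, -0.141, -0.001], [-0.141, -0.99, 0.001], [-0.001, -0.001, -1.0]]
force: [0.4, -0.4, 0.4]
finger_gap: 0.0162
```

```bash
python3 - <<'E'
from h import *
s=arm.state(); print(s["tcp_pos"],s["finger_gap"],s["force"])
im,c=snap("wrist","d4");cv2.imwrite("pics/d4z.png",im[:300,60:440,::-1])
E
```

```text
[ 0.51158819 -0.32146435  0.05079832] 0.016174024142947958 [ 0.43382789 -0.41035826  0.40227905]
```

View pics/d4z.png

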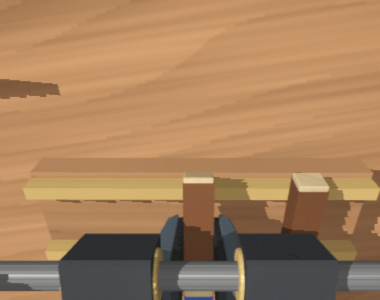

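{"op": "play_rows", "data": {
  "plan": [
    {"offset": [0, 0, -3], "roll": 0},
    {"offset": [0, 0, -5], "roll": 0},
    {"offset": [0, 0, -6], "roll": 0},
    {"offset": [0, 0, -7], "roll": 0},
    {"offset": [0, 0, -8], "roll": 0},
    {"offset": [0, 0, -9], "roll": 0},
    {"offset": [0, 0, -9], "roll": 0}
  ]
}}

```text
clock: 40.1
tcp_pos: [0.5117, -0.3226, 0.0431]
ee_rot: [[0.99, -0.142, 0.0], [-0.142, -0.99, -0.0], [0.0, 0.0, -1.0]]
force: [-3.5, 2.4, 9.7]
finger_gap: 0.0157
```

{"op": "play_rows", "data": {
  "plan": [
    {"offset": [0, 0, -1], "roll": 0},
    {"offset": [0, 0, -2], "roll": 0},
    {"offset": [0, 0, -3], "roll": 0},
    {"offset": [0, 0, -4], "roll": 0},
    {"offset": [0, 0, -4], "roll": 0}
  ]
}}

```text
clock: 40.6
tcp_pos: [0.5116, -0.3226, 0.0392]
ee_rot: [[0.99, -0.142, -0.0], [-0.142, -0.99, -0.0], [-0.0, 0.0, -1.0]]
force: [-6.2, 1.9, 12.1]
finger_gap: 0.0157
```

{"op": "play_rows", "data": {
  "plan": [
    {"offset": [0, 0, -1], "roll": 0},
    {"offset": [0, 0, -2], "roll": 0},
    {"offset": [0, 0, -3], "roll": 0},
    {"offset": [0, 0, -3], "roll": 0}
  ]
}}

```text
clock: 41.0
tcp_pos: [0.5117, -0.3226, 0.0362]
ee_rot: [[0.99, -0.142, 0.0], [-0.142, -0.99, -0.0], [0.0, 0.0, -1.0]]
force: [-4.5, 2.3, 12.3]
finger_gap: 0.0159
```

{"op": "play_rows", "data": {
  "plan": [
    {"offset": [0, 0, -0.7], "roll": 0},
    {"offset": [0, 0, -1.2], "roll": 0},
    {"offset": [0, 0, -1.2], "roll": 0}
  ]
}}

```text
clock: 41.3
tcp_pos: [0.5118, -0.3226, 0.0351]
ee_rot: [[0.99, -0.142, 0.0], [-0.142, -0.99, -0.0], [0.0, 0.0, -1.0]]
force: [-4.6, 2.7, 12.2]
finger_gap: 0.0157
```

{"op": "play_rows", "data": {
  "plan": [
    {"offset": [0, 0, -1], "roll": 0},
    {"offset": [0, 0, -1.8], "roll": 0},
    {"offset": [0, 0, -1.8], "roll": 0}
  ]
}}

```text
clock: 41.6
tcp_pos: [0.5118, -0.3226, 0.0333]
ee_rot: [[0.99, -0.142, 0.0], [-0.142, -0.99, -0.0], [0.0, 0.0, -1.0]]
force: [-3.8, 3.0, 12.9]
finger_gap: 0.0156
```

{"op": "play_rows", "data": {
  "plan": [
    {"offset": [0, 0, 0.5], "roll": 0},
    {"offset": [0, 0, 0.5], "roll": 0},
    {"offset": [0, 0, 0.5], "roll": 0},
    {"offset": [0, 0, 0.5], "roll": 0},
    {"offset": [0, 0, 0.5], "roll": 0},
    {"offset": [0, 0, 0.5], "roll": 0}
  ],
  "jaw": 0.66
}}

```text
clock: 42.2
tcp_pos: [0.5116, -0.3225, 0.033]
ee_rot: [[0.99, -0.142, -0.0], [-0.142, -0.99, 0.0], [-0.0, -0.0, -1.0]]
force: [0.3, 0.2, -0.0]
finger_gap: 0.0311
```

{"op": "play_rows", "data": {
  "plan": [
    {"offset": [0, 0, 15], "roll": 0},
    {"offset": [0, 0, 45], "roll": 0},
    {"offset": [-20, 0, 75], "roll": 0},
    {"offset": [-50, 10, 100], "roll": 0},
    {"offset": [-70, 20, 100], "roll": 0},
    {"offset": [-70, 20, 100], "roll": 0},
    {"offset": [-70, 20, 100], "roll": 0}
  ]
}}

```text
clock: 42.9
tcp_pos: [0.442, -0.3028, 0.134]
ee_rot: [[0.99, -0.142, 0.001], [-0.142, -0.99, -0.001], [0.001, 0.001, -1.0]]
force: [0.5, -0.7, 0.1]
finger_gap: 0.0311
```

```bash
cat > rk.py <<'E'
from h import *
def rk(f,ys):
    s=arm.state(); print(np.round(s["tcp_pos"],4),s["finger_gap"],s["force"])
    im,c=snap("wrist",f);np.savez(f"pics/c_{f}.npz",K=c[0],T=c[1])
    O=np.array([.5145,-.323,0]);R=cv2.Rodrigues(np.array([0,0,-.142]))[0]
    S=cv2.Rodrigues(np.array([0,-.33,0]))[0]
    for y0 in ys:
        q=[O+R@(np.array([-.003,y0,.0675])+S@np.array([x,y,.008])) for x,y in ((.04,.008),(.04,-.008),(-.04,-.008),(-.04,.008))]
        print(y0,proj(q,c).round(1).tolist())
    for r in arm.trace("wrist","stick1")[:4]:
        print(round(r["p"],2),cv2.boxPoints(rect(r["region"])).round(1).tolist())
    cv2.imwrite(f"pics/{f}z.png",im[:300,40:480,::-1])
E
python3 -c "
from rk import *
rk('d5',(-.06,0))"
```

```text
[ 0.442  -0.3028  0.134 ] 0.031065859512901115 [ 0.4800547  -0.7048618   0.06810347]
-0.06 [[345.0, 62.1], [367.2, 62.1], [349.8, 161.9], [331.1, 161.9]]
0 [[261.5, 62.2], [283.8, 62.2], [279.7, 161.9], [261.0, 161.9]]
0.92 [[258.6000061035156, 162.89999389648438], [261.1000061035156, 59.599998474121094], [283.70001220703125, 60.099998474121094], [281.20001220703125, 163.5]]
0.91 [[324.5, 161.10000610351562], [339.8999938964844, 58.599998474121094], [367.20001220703125, 62.70000076293945], [351.79998779296875, 165.1999969482422]]
```

View pics/d5z.png

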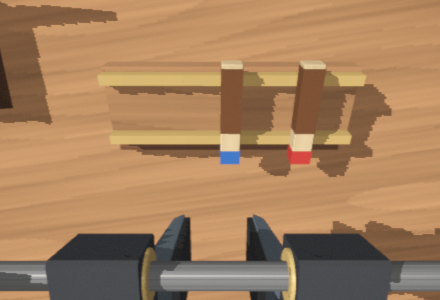

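{"op": "play_rows", "data": {
  "plan": [
    {"offset": [9, 45, 0], "roll": 0.03},
    {"offset": [18, 90, 0], "roll": 0.068},
    {"offset": [27, 135, 0], "roll": 0.068},
    {"offset": [36, 180, 0], "roll": 0.068},
    {"offset": [44, 225, 0], "roll": 0.068},
    {"offset": [53, 270, 0], "roll": 0.068},
    {"offset": [61, 315, 0], "roll": 0.068},
    {"offset": [65, 350, 0], "roll": 0.068}
  ],
  "jaw": 0.6
}}

```text
clock: 43.8
tcp_pos: [0.5076, 0.0501, 0.133]
ee_rot: [[0.997, -0.073, 0.0], [-0.073, -0.997, 0.0], [0.0, -0.0, -1.0]]
force: [0.3, -0.1, 1.0]
finger_gap: 0.0364
```

{"op": "play_rows", "data": {
  "plan": [
    {"offset": [2, 25, 0], "roll": 0},
    {"offset": [5, 50, 0], "roll": 0},
    {"offset": [5, 50, 0], "roll": 0},
    {"offset": [5, 50, 0], "roll": 0}
  ]
}}

```text
clock: 44.2
tcp_pos: [0.5119, 0.0979, 0.1327]
ee_rot: [[0.997, -0.073, -0.001], [-0.073, -0.997, -0.0], [-0.001, 0.0, -1.0]]
force: [-0.9, -0.4, 0.1]
finger_gap: 0.0365
```

```bash
python3 -c "
from st import *
im,c=look('e1')
"
```

```text
[0.5119 0.0979 0.1327] 0.03649263257423101
0.73 far [ -2.4 199.1] near [ 26.2 263.5] mid@z21 [0.483  0.3565 0.021 ] len 0.0727 yaw 0.147
0.58 far [253.5  35. ] near [253.5 127. ] mid@z21 [0.6108 0.0957 0.021 ] len 0.08 yaw -0.077
yellow [0.6131 0.0933 0.021 ] [[255.9, 31.9], [256.0, 124.3], [255.9, 79.7]]
blue [ 0.605  -0.0164  0.021 ] [[379.8, 32.0], [371.6, 124.4], [375.6, 79.8]]
red [ 0.6009 -0.0713  0.021 ] [[441.7, 32.1], [429.4, 124.5], [435.4, 79.9]]
```

View pics/e1.png

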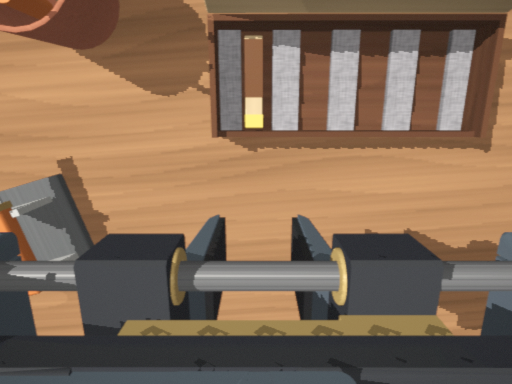

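{"op": "play_rows", "data": {
  "plan": [
    {"offset": [40, -1, 0], "roll": 0},
    {"offset": [80, -2, -10], "roll": 0},
    {"offset": [98.6, -2.4, -45], "roll": 0},
    {"offset": [98.6, -2.4, -85], "roll": 0},
    {"offset": [98.6, -2.4, -95], "roll": 0},
    {"offset": [98.6, -2.4, -95], "roll": 0},
    {"offset": [98.6, -2.4, -95], "roll": 0}
  ],
  "jaw": 0.68
}}

```text
clock: 45.0
tcp_pos: [0.6108, 0.0949, 0.0395]
ee_rot: [[0.997, -0.074, 0.001], [-0.074, -0.997, 0.0], [0.001, -0.0, -1.0]]
force: [0.8, 0.6, 0.7]
finger_gap: 0.0293
```

```bash
python3 - <<'E'
from h import *
s=arm.state(); print(s["tcp_pos"],s["finger_gap"],s["force"])
im,c=snap("wrist","e2");cv2.imwrite("pics/e2z.png",im[:300,100:420,::-1])
E
```

```text
[0.61081768 0.0948679  0.03950161] 0.029257174962168696 [0.84835318 0.58556069 0.65087775]
```

View pics/e2z.png

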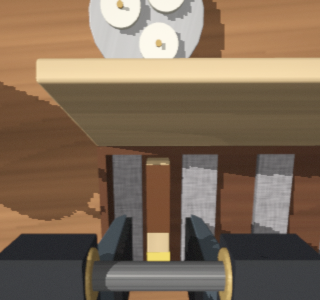

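{"op": "play_rows", "data": {
  "plan": [
    {"offset": [0, 0, -18], "roll": 0},
    {"offset": [0, 0, -34], "roll": 0},
    {"offset": [0, 0, -44], "roll": 0},
    {"offset": [0, 0, -52], "roll": 0},
    {"offset": [0, 0, -57], "roll": 0},
    {"offset": [0, 0, -59], "roll": 0},
    {"offset": [0, 0, -59], "roll": 0}
  ]
}}

```text
clock: 45.75
tcp_pos: [0.6103, 0.0952, -0.0209]
ee_rot: [[0.997, -0.074, -0.0], [-0.074, -0.997, -0.0], [-0.0, 0.0, -1.0]]
force: [-1.0, 0.2, -0.2]
finger_gap: 0.029
```

{"op": "play_rows", "data": {
  "plan": [
    {"offset": [0, 0, 0], "roll": 0},
    {"offset": [0, 0, 0], "roll": 0},
    {"offset": [0, 0, 0], "roll": 0},
    {"offset": [0, 0, 0], "roll": 0},
    {"offset": [0, 0, 0], "roll": 0},
    {"offset": [0, 0, 0], "roll": 0},
    {"offset": [0, 0, 0], "roll": 0},
    {"offset": [0, 0, 0], "roll": 0}
  ],
  "jaw": 1
}}

```text
clock: 46.55
tcp_pos: [0.6105, 0.0952, -0.0208]
ee_rot: [[0.997, -0.074, 0.0], [-0.074, -0.997, 0.0], [0.0, -0.0, -1.0]]
force: [-0.5, -0.8, 6.2]
finger_gap: 0.0156
```

{"op": "play_rows", "data": {
  "plan": [
    {"offset": [0, 0, 10], "roll": 0},
    {"offset": [0, 0, 40], "roll": 0},
    {"offset": [0, 0, 80], "roll": 0},
    {"offset": [0, 0, 110], "roll": 0},
    {"offset": [0, 0, 110], "roll": 0},
    {"offset": [0, 0, 110], "roll": 0}
  ]
}}

```text
clock: 47.15
tcp_pos: [0.6103, 0.0951, 0.0897]
ee_rot: [[0.997, -0.074, 0.001], [-0.074, -0.997, 0.0], [0.001, -0.0, -1.0]]
force: [-0.6, -0.1, -0.7]
finger_gap: 0.0158
```

```bash
python3 - <<'E'
from held import *
s=arm.state(); print(s["tcp_pos"],s["finger_gap"],s["force"])
im,c=snap("wrist","e3");cv2.imwrite("pics/e3z.png",im[:300,100:420,::-1]); held("e3")
E
```

```text
[0.61033396 0.09512505 0.08970467] 0.015762159707239293 [-0.59846226 -0.09003811 -0.69124112]
0.036 [[259.6, 184.3]]
0.038 [[259.6, 180.5]]
0.04 [[259.6, 176.6]]
0.042 [[259.6, 172.8]]
0.044 [[259.6, 168.9]]
[(164, np.int64(196)), (165, np.int64(196)), (166, np.int64(195)), (167, np.int64(244)), (168, np.int64(250)), (169, np.int64(250)), (170, np.int64(280)), (171, np.int64(385)), (172, np.int64(394)), (173, np.int64(397)), (174, np.int64(395)), (175, np.int64(420)), (176, np.int64(553)), (177, np.int64(578)), (178, np.int64(578)), (179, np.int64(578)), (180, np.int64(582)), (181, np.int64(568)), (182, np.int64(364)), (183, np.int64(279)), (184, np.int64(274)), (185, np.int64(274)), (186, np.int64(278)), (187, np.int64(272)), (188, np.int64(271)), (189, np.int64(273))]
```

View pics/e3z.png

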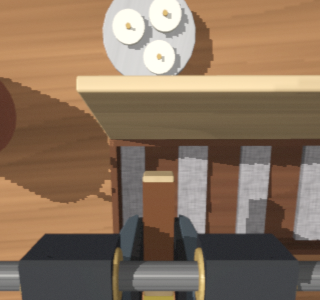

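{"op": "play_rows", "data": {
  "plan": [
    {"offset": [-10, -42, 0], "roll": -0.03},
    {"offset": [-22, -86, 0], "roll": -0.068},
    {"offset": [-33, -131, 0], "roll": -0.068},
    {"offset": [-45, -176, 0], "roll": -0.068},
    {"offset": [-56, -221, 0], "roll": -0.068},
    {"offset": [-68, -266, 0], "roll": -0.068},
    {"offset": [-79, -311, 0], "roll": -0.068},
    {"offset": [-90.9, -350, 0], "roll": -0.068}
  ]
}}

```text
clock: 48.0
tcp_pos: [0.5177, -0.2565, 0.0876]
ee_rot: [[0.99, -0.142, -0.002], [-0.142, -0.99, 0.001], [-0.002, -0.001, -1.0]]
force: [1.3, -0.6, -0.3]
finger_gap: 0.0158
```

{"op": "play_rows", "data": {
  "plan": [
    {"offset": [0, -5, 0], "roll": 0},
    {"offset": [0, -8.3, -10], "roll": 0},
    {"offset": [0, -8.3, -25], "roll": 0},
    {"offset": [0, -8.3, -38], "roll": 0},
    {"offset": [0, -8.3, -38], "roll": 0},
    {"offset": [0, -8.3, -38], "roll": 0}
  ]
}}

```text
clock: 48.6
tcp_pos: [0.5192, -0.2622, 0.0503]
ee_rot: [[0.99, -0.141, -0.001], [-0.141, -0.99, 0.001], [-0.001, -0.001, -1.0]]
force: [-0.6, 0.3, -0.7]
finger_gap: 0.0159
```

```bash
python3 - <<'E'
from h import *
s=arm.state(); print(s["tcp_pos"],s["finger_gap"],s["force"])
im,c=snap("wrist","e4");cv2.imwrite("pics/e4z.png",im[:300,60:440,::-1])
E
```

```text
[ 0.51917403 -0.26223457  0.05028311] 0.01593190125540984 [-0.63746516  0.26725444 -0.65367895]
```

View pics/e4z.png

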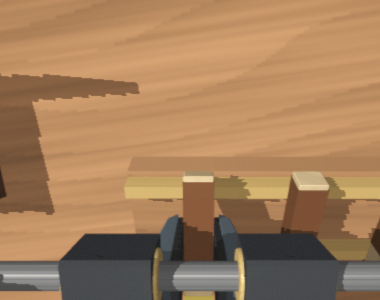

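{"op": "play_rows", "data": {
  "plan": [
    {"offset": [0, 0, -3], "roll": 0},
    {"offset": [0, 0, -5], "roll": 0},
    {"offset": [0, 0, -6], "roll": 0},
    {"offset": [0, 0, -7], "roll": 0},
    {"offset": [0, 0, -8], "roll": 0},
    {"offset": [0, 0, -9], "roll": 0},
    {"offset": [0, 0, -9], "roll": 0}
  ]
}}

```text
clock: 49.35
tcp_pos: [0.5194, -0.2633, 0.0426]
ee_rot: [[0.99, -0.142, 0.0], [-0.142, -0.99, -0.0], [0.0, 0.0, -1.0]]
force: [-3.5, 1.6, 9.5]
finger_gap: 0.016
```

{"op": "play_rows", "data": {
  "plan": [
    {"offset": [0, 0, -1], "roll": 0},
    {"offset": [0, 0, -2], "roll": 0},
    {"offset": [0, 0, -3], "roll": 0},
    {"offset": [0, 0, -4], "roll": 0},
    {"offset": [0, 0, -4], "roll": 0}
  ]
}}

```text
clock: 49.85
tcp_pos: [0.5192, -0.2632, 0.0386]
ee_rot: [[0.99, -0.142, -0.0], [-0.142, -0.99, 0.0], [-0.0, -0.0, -1.0]]
force: [-6.1, 1.6, 11.5]
finger_gap: 0.0159
```

{"op": "play_rows", "data": {
  "plan": [
    {"offset": [0, 0, -1], "roll": 0},
    {"offset": [0, 0, -2], "roll": 0},
    {"offset": [0, 0, -3], "roll": 0},
    {"offset": [0, 0, -3], "roll": 0}
  ]
}}

```text
clock: 50.25
tcp_pos: [0.5193, -0.2632, 0.0356]
ee_rot: [[0.99, -0.142, -0.0], [-0.142, -0.99, 0.0], [-0.0, -0.0, -1.0]]
force: [-5.8, 2.2, 11.0]
finger_gap: 0.0155
```

{"op": "play_rows", "data": {
  "plan": [
    {"offset": [0, 0, -0.7], "roll": 0},
    {"offset": [0, 0, -1.4], "roll": 0},
    {"offset": [0, 0, -2], "roll": 0},
    {"offset": [0, 0, -2], "roll": 0}
  ]
}}

```text
clock: 50.65
tcp_pos: [0.5194, -0.2633, 0.0337]
ee_rot: [[0.99, -0.142, -0.0], [-0.142, -0.99, 0.0], [-0.0, -0.0, -1.0]]
force: [-6.0, 1.9, 12.2]
finger_gap: 0.0155
```

{"op": "play_rows", "data": {
  "plan": [
    {"offset": [0, 0, 0.5], "roll": 0},
    {"offset": [0, 0, 0.5], "roll": 0},
    {"offset": [0, 0, 0.5], "roll": 0},
    {"offset": [0, 0, 0.5], "roll": 0},
    {"offset": [0, 0, 0.5], "roll": 0},
    {"offset": [0, 0, 0.5], "roll": 0}
  ],
  "jaw": 0.66
}}

```text
clock: 51.25
tcp_pos: [0.5193, -0.2632, 0.0335]
ee_rot: [[0.99, -0.142, -0.0], [-0.142, -0.99, 0.0], [-0.0, -0.0, -1.0]]
force: [0.2, -0.5, 0.1]
finger_gap: 0.0311
```

{"op": "play_rows", "data": {
  "plan": [
    {"offset": [0, 0, 15], "roll": 0},
    {"offset": [0, 0, 45], "roll": 0},
    {"offset": [-20, 0, 75], "roll": 0},
    {"offset": [-50, -20, 100], "roll": 0},
    {"offset": [-70, -40, 100], "roll": 0},
    {"offset": [-70, -40, 100], "roll": 0},
    {"offset": [-70, -40, 100], "roll": 0}
  ]
}}

```text
clock: 51.95
tcp_pos: [0.4493, -0.3035, 0.1345]
ee_rot: [[0.99, -0.143, 0.001], [-0.143, -0.99, -0.001], [0.001, 0.0, -1.0]]
force: [0.8, 0.6, -0.3]
finger_gap: 0.0309
```

```bash
python3 -c "
from rk import *
rk('e5',(-.06,0,.06))"
```

```text
[ 0.4493 -0.3035  0.1345] 0.030852980088345066 [ 0.78062901  0.55744883 -0.26068812]
-0.06 [[344.4, 73.0], [366.5, 73.0], [349.4, 170.2], [330.9, 170.2]]
0 [[261.7, 73.2], [283.8, 73.2], [279.9, 170.3], [261.3, 170.4]]
0.06 [[179.1, 73.4], [201.1, 73.3], [210.3, 170.5], [191.8, 170.5]]
0.69 [[261.0, 71.0], [283.0, 71.0], [283.0, 172.0], [261.0, 172.0]]
0.68 [[178.60000610351562, 70.5], [204.3000030517578, 68.19999694824219], [213.39999389648438, 171.60000610351562], [187.6999969482422, 173.89999389648438]]
0.65 [[321.8999938964844, 171.10000610351562], [340.0, 67.30000305175781], [367.3999938964844, 72.0999984741211], [349.20001220703125, 175.8000030517578]]
```

View pics/e5z.png

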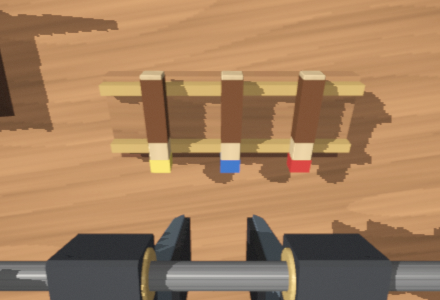

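{"op": "play_rows", "data": {
  "plan": [
    {"offset": [0, 0, 35], "roll": 0},
    {"offset": [25, 30, 66], "roll": 0.03},
    {"offset": [55, 62, 66], "roll": 0.068},
    {"offset": [88, 96, 66], "roll": 0.068},
    {"offset": [121, 130, 66], "roll": 0.068},
    {"offset": [154, 164, 66], "roll": 0.068},
    {"offset": [187, 198, 66], "roll": 0.068},
    {"offset": [215, 226, 66], "roll": 0.068}
  ],
  "jaw": 1
}}

```text
clock: 52.85
tcp_pos: [0.6659, -0.074, 0.1992]
ee_rot: [[0.997, -0.072, -0.0], [-0.072, -0.997, 0.0], [-0.0, -0.0, -1.0]]
force: [0.3, -0.5, -0.5]
finger_gap: 0.0005
```

{"op": "play_rows", "data": {
  "plan": [
    {"offset": [25, 25, 0], "roll": 0},
    {"offset": [56, 55, 0], "roll": 0},
    {"offset": [56, 55, 0], "roll": 0},
    {"offset": [56, 55, 0], "roll": 0}
  ]
}}

```text
clock: 53.25
tcp_pos: [0.7204, -0.0206, 0.1987]
ee_rot: [[0.997, -0.072, -0.001], [-0.072, -0.997, 0.0], [-0.001, 0.0, -1.0]]
force: [-0.4, 0.2, 0.1]
finger_gap: 0.0004
```

```bash
python3 - <<'E'
from h import *
s=arm.state(); print(s["tcp_pos"],s["ee_rot"],s["finger_gap"],s["force"])
im,c=snap("wrist","f1");snap("scene","f2");a=cv2.imread("pics/f2.png")
cv2.imwrite("pics/f1z.png",np.hstack([cv2.resize(im[:,:,::-1],(400,300)),cv2.resize(a[60:270,140:350],(300,300),interpolation=cv2.INTER_CUBIC)]))
E
```

```text
[ 0.72041078 -0.02061765  0.19868217] [[ 9.97407046e-01 -7.19551300e-02 -1.28177986e-03]
 [-7.19551359e-02 -9.97407869e-01  4.15767211e-05]
 [-1.28144897e-03  5.07617292e-05 -9.99999178e-01]] 0.00043611718316541114 [-0.38250637  0.19808944  0.12785368]
```

View pics/f1z.png

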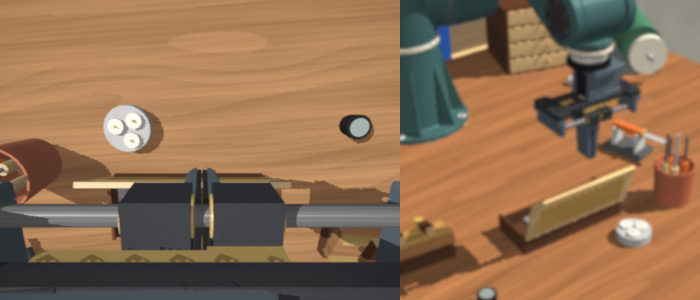

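{"op": "play_rows", "data": {
  "plan": [
    {"offset": [12, -1, 0], "roll": 0},
    {"offset": [12, -1, -30], "roll": 0},
    {"offset": [12, -1, -70], "roll": 0},
    {"offset": [12, -1, -110], "roll": 0},
    {"offset": [12, -1, -133], "roll": 0},
    {"offset": [12, -1, -133], "roll": 0},
    {"offset": [12, -1, -133], "roll": 0}
  ]
}}

```text
clock: 54.05
tcp_pos: [0.733, -0.0237, 0.0673]
ee_rot: [[0.997, -0.075, 0.0], [-0.075, -0.997, -0.0], [0.0, -0.0, -1.0]]
force: [0.5, -0.4, 0.3]
finger_gap: 0.0002
```

```bash
python3 - <<'E'
from h import *
s=arm.state(); print(s["tcp_pos"],s["finger_gap"],s["force"])
im,c=snap("wrist","f3");snap("scene","f4");a=cv2.imread("pics/f4.png")
cv2.imwrite("pics/f3z.png",np.hstack([cv2.resize(im[:,:,::-1],(400,300)),cv2.resize(a[90:270,170:350],(300,300),interpolation=cv2.INTER_CUBIC)]))
E
```

```text
[ 0.73297705 -0.02373179  0.06730136] 0.00015041917521584162 [ 0.53675053 -0.42757324  0.32364804]
```

View pics/f3z.png

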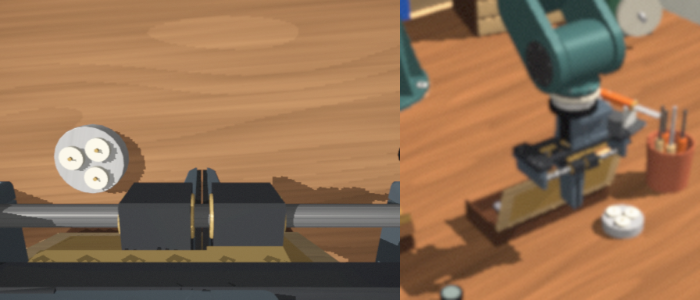

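{"op": "play_rows", "data": {
  "plan": [
    {"offset": [-12, 0.9, 0], "roll": 0},
    {"offset": [-22, 1.6, 0], "roll": 0},
    {"offset": [-30, 2.2, 0], "roll": 0},
    {"offset": [-37, 2.7, 0], "roll": 0},
    {"offset": [-45, 3.3, 0], "roll": 0},
    {"offset": [-52, 3.8, 0], "roll": 0},
    {"offset": [-52, 3.8, 0], "roll": 0}
  ]
}}

```text
clock: 54.85
tcp_pos: [0.6793, -0.0193, 0.0664]
ee_rot: [[0.997, -0.074, -0.001], [-0.074, -0.997, 0.0], [-0.001, -0.0, -1.0]]
force: [0.5, 0.5, -0.0]
finger_gap: 0.0003
```

```bash
python3 - <<'E'
from h import *
s=arm.state(); print(s["tcp_pos"],s["finger_gap"],s["force"])
im,c=snap("wrist","f5");snap("scene","f6");a=cv2.imread("pics/f6.png")
cv2.imwrite("pics/f5z.png",np.hstack([cv2.resize(im[:,:,::-1],(400,300)),cv2.resize(a[90:270,170:350],(300,300),interpolation=cv2.INTER_CUBIC)]))
E
```

```text
[ 0.67926329 -0.01926729  0.06644317] 0.00033878987346040935 [ 0.48754593  0.47383254 -0.04450003]
```

View pics/f5z.png

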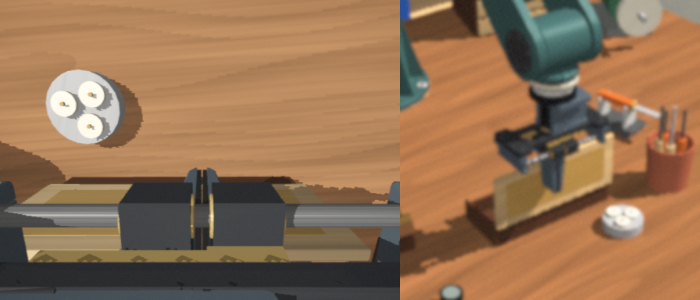

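{"op": "play_rows", "data": {
  "plan": [
    {"offset": [-8, 0.6, 1], "roll": 0},
    {"offset": [-15, 1.1, 2], "roll": 0},
    {"offset": [-21.5, 1.6, 3], "roll": 0},
    {"offset": [-28, 2.1, 2.5], "roll": 0},
    {"offset": [-35, 2.6, 1], "roll": 0},
    {"offset": [-41, 3, 0], "roll": 0},
    {"offset": [-48, 3.6, -3], "roll": 0},
    {"offset": [-54, 4, -6], "roll": 0}
  ]
}}

```text
clock: 55.75
tcp_pos: [0.6256, -0.0153, 0.0603]
ee_rot: [[0.997, -0.074, -0.0], [-0.074, -0.997, 0.0], [-0.0, -0.0, -1.0]]
force: [2.3, -0.3, 0.2]
finger_gap: 0.0001
```

```bash
python3 - <<'E'
from h import *
s=arm.state(); print(s["tcp_pos"],s["finger_gap"],s["force"])
im,c=snap("wrist","f7");snap("scene","f8");a=cv2.imread("pics/f8.png")
cv2.imwrite("pics/f7z.png",np.hstack([cv2.resize(im[:,:,::-1],(400,300)),cv2.resize(a[90:270,170:350],(300,300),interpolation=cv2.INTER_CUBIC)]))
E
```

```text
[ 0.62563818 -0.01531979  0.06027517] 7.289250159515025e-05 [ 2.33355276 -0.28254344  0.24479358]
```

View pics/f7z.png

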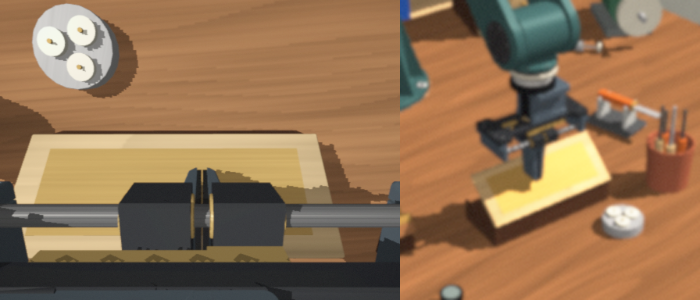

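Going well. Continue down (remaining −32, −42).

{"op": "play_rows", "data": {
  "plan": [
    {"offset": [-6, 0.4, -4], "roll": 0},
    {"offset": [-13, 1, -10], "roll": 0},
    {"offset": [-19, 1.4, -16], "roll": 0},
    {"offset": [-25, 1.9, -23], "roll": 0},
    {"offset": [-29, 2.1, -30], "roll": 0},
    {"offset": [-31, 2.3, -36], "roll": 0},
    {"offset": [-32, 2.4, -39], "roll": 0},
    {"offset": [-32, 2.4, -39], "roll": 0}
  ]
}}

```text
clock: 56.65
tcp_pos: [0.5939, -0.013, 0.0209]
ee_rot: [[0.997, -0.074, -0.001], [-0.074, -0.997, 0.0], [-0.001, -0.0, -1.0]]
force: [-0.2, 0.1, 0.3]
finger_gap: 0.0001
```

{"op": "play_rows", "data": {
  "plan": [
    {"offset": [0, 0, -1], "roll": 0},
    {"offset": [0, 0, -2], "roll": 0},
    {"offset": [0, 0, -2], "roll": 0}
  ]
}}

```text
clock: 56.95
tcp_pos: [0.5944, -0.013, 0.0196]
ee_rot: [[0.997, -0.074, 0.0], [-0.074, -0.997, 0.0], [0.0, -0.0, -1.0]]
force: [0.7, 0.8, -0.5]
finger_gap: 0.0006
```

{"op": "play_rows", "data": {
  "plan": [
    {"offset": [0, 0, -1], "roll": 0},
    {"offset": [0, 0, -1], "roll": 0}
  ]
}}

```text
clock: 57.15
tcp_pos: [0.5944, -0.013, 0.0185]
ee_rot: [[0.997, -0.074, 0.0], [-0.074, -0.997, -0.0], [0.0, -0.0, -1.0]]
force: [0.2, 0.6, 0.9]
finger_gap: 0.0006
```

{"op": "play_rows", "data": {
  "plan": [
    {"offset": [0, 0, -1], "roll": 0},
    {"offset": [0, 0, -1], "roll": 0}
  ]
}}

```text
clock: 57.35
tcp_pos: [0.5944, -0.013, 0.0177]
ee_rot: [[0.997, -0.074, -0.0], [-0.074, -0.997, 0.0], [-0.0, -0.0, -1.0]]
force: [-0.9, 0.1, 4.8]
finger_gap: 0.0007
```

{"op": "play_rows", "data": {
  "plan": [
    {"offset": [0, 0, -0.5], "roll": 0},
    {"offset": [0, 0, -0.5], "roll": 0}
  ]
}}

```text
clock: 57.55
tcp_pos: [0.5944, -0.013, 0.0177]
ee_rot: [[0.997, -0.074, -0.0], [-0.074, -0.997, -0.0], [-0.0, 0.0, -1.0]]
force: [-5.2, 0.5, 12.6]
finger_gap: 0.0003
```

{"op": "play_rows", "data": {
  "plan": [
    {"offset": [0, 0, 20], "roll": 0},
    {"offset": [0, 0, 60], "roll": 0},
    {"offset": [-30, 0, 105], "roll": 0},
    {"offset": [-70, 0, 150], "roll": 0},
    {"offset": [-110, 0, 190], "roll": 0},
    {"offset": [-125, 0, 200], "roll": 0},
    {"offset": [-125, 0, 200], "roll": 0},
    {"offset": [-125, 0, 200], "roll": 0}
  ]
}}

```text
clock: 58.35
tcp_pos: [0.4697, -0.013, 0.2176]
ee_rot: [[0.997, -0.074, 0.002], [-0.074, -0.997, -0.0], [0.002, -0.0, -1.0]]
force: [0.4, -0.6, 1.1]
finger_gap: 0.0005
```

```bash
python3 - <<'E'
from h import *
s=arm.state(); print(s["tcp_pos"],s["finger_gap"],s["force"])
im,c=snap("wrist","g1");snap("scene","g2");snap("top","g3");a=cv2.imread("pics/g2.png")
C=np.array([.607,.011,0]);R=cv2.Rodrigues(np.array([0,0,-.074]))[0]
print(proj([C+R@[x,y,.05] for x,y in ((.05,.123),(.05,-.123),(-.05,-.123),(-.05,.123))],c).round(1).tolist())
cv2.imwrite("pics/g1z.png",np.hstack([cv2.resize(im[:,:,::-1],(400,300)),cv2.resize(a[110:310,80:347],(400,300),interpolation=cv2.INTER_CUBIC)]))
E
```

```text
[ 0.46965832 -0.01299121  0.21755448] 0.0005344992020371284 [ 0.43718207 -0.5948774   1.08916949]
[[105.1, -1.2], [345.7, -1.4], [339.6, 100.7], [116.1, 100.9]]
```

View pics/g1z.png

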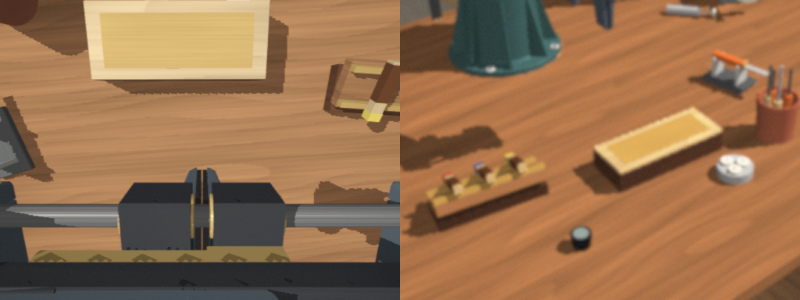

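View pics/g3.png

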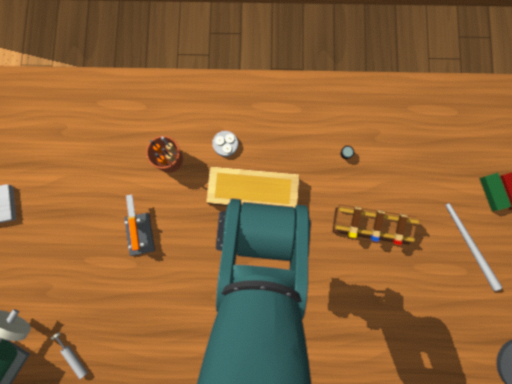

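{"op": "play_rows", "data": {
  "plan": [
    {"offset": [-3, -40, 0], "roll": 0},
    {"offset": [-6, -82, 0], "roll": -0.03},
    {"offset": [-9, -126, 0], "roll": -0.068},
    {"offset": [-12, -170, -15], "roll": -0.068},
    {"offset": [-15, -212, -35], "roll": -0.068},
    {"offset": [-18, -252, -55], "roll": -0.068},
    {"offset": [-20, -282, -75], "roll": -0.068},
    {"offset": [-20, -290, -83], "roll": -0.068}
  ]
}}

```text
clock: 59.3
tcp_pos: [0.4483, -0.3049, 0.1308]
ee_rot: [[0.99, -0.144, -0.003], [-0.144, -0.99, 0.002], [-0.003, -0.002, -1.0]]
force: [-0.2, 0.3, 0.2]
finger_gap: 0.0003
```

{"op": "play_rows", "data": {
  "plan": [
    {"offset": [0, 0, 0], "roll": 0},
    {"offset": [0, 0, 0], "roll": 0},
    {"offset": [0, 0, 0], "roll": 0}
  ]
}}

```text
clock: 59.6
tcp_pos: [0.4499, -0.3022, 0.1345]
ee_rot: [[0.99, -0.141, 0.0], [-0.141, -0.99, -0.0], [0.0, 0.0, -1.0]]
force: [-0.4, -0.9, -0.8]
finger_gap: 0.0004
```

```bash
python3 -c "
from rk import *
rk('g5',(-.06,0,.06))"
```

```text
[ 0.4499 -0.3022  0.1345] 0.00037934000220163756 [-0.3671541  -0.87542025 -0.80218729]
-0.06 [[346.6, 73.7], [368.6, 73.7], [351.0, 170.7], [332.5, 170.7]]
0 [[264.0, 73.7], [286.0, 73.7], [281.5, 170.7], [263.0, 170.7]]
0.06 [[181.3, 73.6], [203.4, 73.6], [212.0, 170.7], [193.5, 170.7]]
0.97 [[261.70001220703125, 171.8000030517578], [263.20001220703125, 69.69999694824219], [285.3999938964844, 70.0], [283.8999938964844, 172.10000610351562]]
0.78 [[327.0, 171.3000030517578], [341.6000061035156, 68.80000305175781], [368.79998779296875, 72.69999694824219], [354.1000061035156, 175.1999969482422]]
```

View pics/g5z.png

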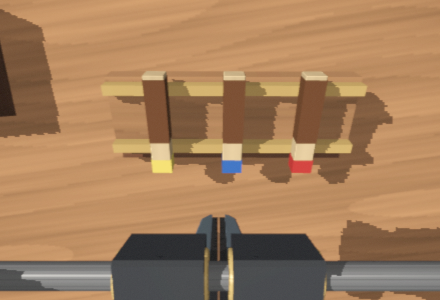

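```bash
python3 -c "
from h import *
snap('top','h1')
a=cv2.imread('pics/a_top.png').astype(int);b=cv2.imread('pics/g3.png').astype(int)
print('knife area diff',np.abs(a-b)[190:260,118:160].mean().round(2),'lid top',np.abs(a-b)[170:198,208:298].mean().round(2))
for r in arm.trace('top','knife')[:1]: print(r['box'])
print(arm.state()['clock']); print(arm.job_done())"
```

```text
knife area diff 6.48 lid top 7.89
[128.1, 196.5, 10.9, 51.8]
59.8
the job is handed in; nothing more can be done
None
```

The job is finished and handed in at about 60 s of the 210 s allowed. I levered the lid open with the knife blade in the slot and put the knife back in its rest. I then laid the three sticks in the case (red, blue, yellow) on the rack and pressed the lid fully shut.

**Last checks**
- **Sticks:** after all moves, the wrist picture showed all three square across both rails, within about 2–3 px of their planned places. In that picture the network found only blue and red. Yellow I judged by eye there, but the network had found it in place just after I laid it.
- **Lid:** it stopped hard at 12.6 N with the fingertips about 49–50 mm up, close to the shut lid's 50 mm top. Its outline matches the shut position.
- **Knife:** the network's box matches the starting one to within 2–3 px, and the knife sits in its forks. I also compared the first and last top pictures there, but that test does not settle it. It differed by 6.5 grey levels, and I compared no untouched part of the bench to know what is normal.
- **Bystanders:** the pot, tin and loupe looked unmoved by eye in the top picture.

**What disagreed with the text**
- **Finger length:** the real fingertips sit about 32 mm above the reported TCP. The first grasp on the knife closed on nothing because of this. I measured the offset from the pictures and a touch on the case floor, and used it for every later move.
- **Stick heights:** my two-view measurement gave 12–15 mm, noisy and below the 21 mm expected for the tops. For the grasp I relied on the touch and the stated sizes.

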